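# Load the bench sealant dispenser and start it

### The job

Get the bench sealant dispenser running: gently lay the longer of the two cartridges from the clear tray on the dispenser's sloping cradle, nozzle pointing downhill between the two stop prongs and its shoulder right up to them, then rest the hold-down bar level across the tops of the two posts over the cartridge, centred, knob upwards. After that slide the child-lock tab fully off the start button, leave it there, and press the button fully down and let it come up again. Leave the shorter cartridge and the hand tools lying about where they are, and never push at the button before it is uncovered.

Things in the scene. Friction and masses are not known exactly. Their poses are not given: they have to be found in the camera images.
- long_cartridge: Longer closed sealant cartridge, white plastic, paper label: cylinder 47 mm thick, body 170 mm long, nozzle stub (16-19 mm thick, 25 mm long) on one end, about 0.4 kg. Starts lying level in one of the tray's two places, axis 43 mm above the table. Origin on the axis at mid-body; x runs along it to the nozzle, the flat shoulder where the nozzle starts is at x = +85 mm.
- long_cartridge_nose (a point): Tip of the long cartridge's nozzle stub, on its axis, 110 mm from the body's middle.
- short_cartridge: Shorter cartridge (same diameter and nozzle, body 120 mm long) beside the long one in the tray's other place, axes 88 mm apart (41 mm free between them), nozzles pointing the same way. Stays there. Origin on its axis at mid-body, x towards the nozzle.
- tray: Fixed clear acrylic tray, 225 mm along the cartridges (its x), 160 mm across (its y), walls only 18 mm high; low V saddles in it, 80 mm apart, hold each cartridge 15 mm clear of the floor. Origin at the centre of its underside.
- dispenser: Fixed grey bench dispenser, base plate 325 x 140 mm, 14 mm thick: sloping cradle in the middle, two posts at the downhill end, control box at the uphill end. Origin on the table under the cradle's middle; x points (level) to the downhill end, y to the side nearer the robot, z up.
- control_box (a point): Middle of the top of the dispenser's grey control box (96 mm along the dispenser's x, 130 mm along y), 70 mm above the table; it carries the start button and the lock tab.
- cradle: Dispenser's cradle: two V saddles 100 mm apart (14 mm long, 53 mm wide) on a narrow beam, sloping 0.2 rad. Origin, 120 mm above the table, is where the long cartridge's mid-body lies with its shoulder 1 mm from the stop; x downhill along the resting cartridge's axis, z up square to the slope. Sides open for fingers. Friction holds a cartridge where it is set; it does not slide down.
- stop (a point): On the cradle's axis, midway between the faces of the two stop prongs (86 mm downhill of the cradle's origin). The prongs, 10 mm wide, 30 mm apart, reach 4 mm above the axis; the cartridge's shoulder comes against them, its nozzle lies between them.
- hold_down_bar: Loose aluminium bar 160 x 24 x 12 mm with a black square knob 26 x 26 mm, 40 mm tall, on the middle of its top (52 mm high in all), about 0.22 kg; starts flat on the table, knob up. Origin at the centre of its underside, x along the bar, z up.
- bar_seat (a point): Midway between the two aluminium posts, level with their flat tops (141.5 mm above the table): where the middle of the bar's underside belongs, the bar running along the dispenser's y, about 8 mm clear of the cartridge. Posts at 62 mm to either side along y, 14 mm thick; lips 8 mm high on each leave a slot 40 mm wide (along x) for the bar. It lies 66 mm along the dispenser's x from its origin.
- lock_tab (a joint): Child-lock tab: travel in m, near 0 = over the start button, 0.06 = fully aside, button free. It slides along the dispenser's -y (away from the robot); friction about 1.5 N, stays where it is left.
- fin_top (a point): Top middle of the tab's upright steel fin (30 mm along the dispenser's x, 10 mm thick along y, 22 mm tall) on the middle of its steel cover plate (50 mm along x, 46 mm along y). This point is 110 mm above the table, the plate's top 88 mm. Moves with the tab.
- start_button (a joint): Start button: 0 = up, 0.006 = fully down (m), about 5 N against a spring; comes up when let go.
- button_top (a point): Centre of the round black start button's top (32 mm in diameter), 80 mm above the table, 10 mm above the control box. While the tab is closed the cover plate lies 4 mm above it. The tab's guide strips, 28 mm to either side of the button's centre (along the dispenser's x), are no higher than it.
- smoother: Bystander, leave alone: black hard-silicone smoothing tool, 105 mm long, flat on the table between dispenser and tray. Origin at its underside.
- opener: Bystander, leave alone: red plastic cartridge opener, 115 mm. Origin at its underside.
- scraper: Bystander, leave alone: orange plastic caulk scraper, 135 mm. Origin at its underside.
- brush: Bystander, leave alone: hand brush lying near the robot. Origin at its underside.
Not all that is in view belongs to the job. What is shaped like the hold_down_bar but purple is not meant.

How it is judged:
On the way, in this order (a step that is already met when the one before it is completed fails the run):
1. the long cartridge lies at rest in the cradle, nozzle downhill, up to the stop, let go (x of long_cartridge in the frame of cradle between -0.014 and 0.005 m and y of long_cartridge in the frame of cradle between -0.004 and 0.004 m and z of long_cartridge in the frame of cradle between -0.004 and 0.004 m and x of long_cartridge_nose in the frame of cradle above 0.09 m and angle between the x axis of long_cartridge and the x axis of cradle, either way round below 0.06 rad and linear speed of long_cartridge below 0.02 m/s and contact force between the fingers and long_cartridge below 0.05 N), for 0.2 s.
2. the hold-down bar rests level across both posts, let go (x of hold_down_bar in the frame of dispenser between 0.056 and 0.076 m and y of hold_down_bar in the frame of dispenser between -0.014 and 0.014 m and z of hold_down_bar in the frame of dispenser between 0.1375 and 0.1455 m and angle between hold_down_bar's own z axis and vertical below 0.06 rad and angle between the x axis of hold_down_bar and the y axis of dispenser, either way round below 0.15 rad and linear speed of hold_down_bar below 0.02 m/s and contact force between the fingers and hold_down_bar below 0.05 N), for 0.2 s.
3. the lock tab is slid aside (value of joint lock_tab above 0.052 m), for 0.1 s.
4. the start button is pressed fully down with the lock aside (value of joint start_button above 0.0048 m and value of joint lock_tab above 0.052 m), for 0.05 s.
At the end, for the whole second after the job is handed in: Long cartridge in both saddles, nozzle downhill, within 15 mm of the stop, 4 mm of the axis, 0.06 rad; bar on both posts, level (0.06 rad), within 10 mm across, 14 mm along, 0.15 rad; both let go and still; tab 52 mm aside or more; button up; short cartridge within 20 mm of its start (all of step 1 and all of step 2 and value of joint lock_tab above 0.052 m and value of joint start_button below 0.002 m and distance of short_cartridge from where it was at the start of the episode below 0.02 m); the robot touches nothing.
It fails at once if the short cartridge or a bystander moved by more than 30 mm (distance of any of short_cartridge, smoother, opener, scraper, brush from where it was at the start of the episode above 0.03 m).
It fails at once if the start button pushed while the tab still covers it (value of joint start_button above 0.003 m and value of joint lock_tab below 0.04 m).
It fails at once if the long cartridge dropped or rammed onto the dispenser (over 70 N) (contact force between long_cartridge and dispenser above 70 N).
It also fails if it takes over 72 s, if anything falls off the work surface, if the arm or the gripper's body presses on something with over 40 N, if the wrist force passes 120 N, or if a joint passes its speed limit or range.

### The arm

A 7-joint arm with a two-finger parallel gripper is mounted at the origin on the work surface. World frame = base frame: x ahead of the robot, y to its left, z up, the work surface at z = 0. Lengths are in m, angles in rad, forces in N, time in s.
With the tool pointing down it reaches from about 0.4 to 0.9 m from the base axis. Payload 5.5 kg.
Tool frame: the origin (TCP) lies at the very end of the fingers, on their centre line; the grasp point (between the pads) lies arm.grip_point_offset behind it (arm.grip_point_offset is the distance from the TCP to the grasp point, in m); z points along the fingers, y is the line along which they close (so a half turn about z gives the same grasp; the last joint's range is limited). The gripper opens to 85 mm and grips with 20 to 120 N. Pads are 22 mm wide; open, the fingers measure 114 mm over their backs; the gripper's body (76 mm by 85 mm) begins 54 mm behind the grasp point. The pads swing forward as they close: fully open they stand 13 mm farther back than shut.
Start: joints at [1.409, 0.501, -0.427, 1.55, 0.221, 1.138, -0.21], TCP at [0.268, -0.592, 0.231] pointing down, gripper open.
Joint ranges: [-2.88, 2.88], [-0.31, 2.03], [-1.54, 1.56], [0.2, 2.42], [-1.41, 4.55], [0.19, 2.02], [-2.57, 2.57]. Speed limits (rad/s): [2.57, 2.57, 3.14, 3.14, 3.14, 3.14, 3.14].

### API

Orientations are given as a unit quaternion [w, x, y, z].
In Python, from cell import sensors, optics, arm gives the robot as it stands.
- The arm moves only by the tool move_arm, never from a script. Its argument "increments" is one flat list of numbers, 7 for each row, row after row: the shift along the tool's x, y, z normalised to -1 to 1, where 1 is 40 cm, then the turn, a rotation vector about the tool's x, y, z normalised to -1 to 1, where 1 is 180 degrees, then the gripper command: -1 is fully open, 1 is shut, values between are in proportion. In form: [dx, dy, dz, wx, wy, wz, hand, dx, dy, dz, wx, wy, wz, hand, ...]. A call has 1 to 5 rows; each row shifts and turns the commanded pose from where the row before left it, along the tool's axes as they then stand; what a row does not reach is not made up. A row lasts 1/12 s, in which the tool goes at most 41.7 mm and 7.16 degrees, less where a joint would pass 70% of its speed; a pose out of reach is approached as far as the arm can. A call with a number of a shift or a turn outside -1 to 1 is refused whole. A call with a gripper value outside its range is refused whole. The fingers move at their own pace and stop on an object; the grip force is fixed at half the most. Time passes only in rows, so rows that do not move let the fingers close. It gives the time, the measured TCP pose, the force, the opening and the grip force at its end, in the units of the state.
- sensors.read_state(): the state, without advancing time (a new reading comes with each control period).
- optics.get_image(name): name is "side" or "top" or "wrist"; returns the picture (400x640x3 uint8, red, green, blue); there is no depth.
- optics.calibration(name): a dict with "intrinsics" (3x3 intrinsics, pixels), "xyz" and "rotation" of the camera in the world. Camera axes: x right, y down, z forward; pixel columns grow to the right and rows downward; lengths in m; the calibration is good to about 2 mm. A picture is of the moment at which its call begins: read the wrist's pose just before it. calibration takes no time and is no camera call; for the wrist camera it gives the pose at the moment of the call.
- arm.job_done(): hands the job in; it is judged then, once.
The state is a dict: "time_s": time; "joint_pos": joint angles; "dq": joint speeds; "effort": joint torques, N m; "eef_pos": TCP position; "ee_rot": TCP orientation; "ft_force": force on the tool from outside, world axes, zero at the start; "ft_torque": the same for the moment, N m; "width": finger opening in m; "grip_force": force on a finger pad.
Only numpy, scipy, OpenCV 4.12 (cv2) and the standard library are available. Lean on these libraries where they do the work, as an engineer would, in place of code of your own. Each camera call takes 0.05 s, during which the arm holds its last target. There are 200 camera calls.

## Working session

There is one attempt and no reset: what is moved stays moved. The work goes in short steps, Python scripts to look and compute and a tool call to move; the robot and the scene stay as the last step left them, time stands still between calls to the robot, and variables do not carry over. Pictures are saved under pics/ and viewed, at most 10 in all, crops included, and the job is handed in when it is done.

Besides the shell and the picture viewer there is one more tool, called after "Emit:" as a command line: name --argument value ..., lists and objects as JSON in quotes. move_arm: Moves the arm, as the interface text tells. Scaled input: -1 to 1 covers 40 cm each way for a shift and 180 degrees each way for a turn. Its arguments: {"type":"object","properties":{"increments":{"type":"array","items":{"type":"number"}}},"required":["increments"]}

```bash
mkdir -p pics; ls; python3 - <<'E'
from cell import sensors, optics, arm
import cv2
s=sensors.read_state();print(s);print(arm.grip_point_offset)
for n in("top","side"):
    cv2.imwrite(f"pics/{n}0.png",optics.get_image(n)[:,:,::-1]);c=optics.calibration(n);print(n,c)
E
```

```text
pics
{'time_s': 0.0, 'joint_pos': array([ 1.40921855,  0.50188215, -0.42675864,  1.55142867,  0.2208031 ,
        1.13827317, -0.21033244]), 'dq': array([-3.10702253e-04, -5.64678156e-04,  3.16250498e-05, -3.86984468e-04,
       -1.58333087e-03, -1.34392773e-03,  1.91267324e-03]), 'effort': array([ 4.72377378e-04, -5.69511652e+01, -5.81617087e+00, -2.80937147e+01,
        1.05571974e-02,  1.19520168e-02,  1.52354204e-05]), 'eef_pos': array([ 0.26754068, -0.59164443,  0.23024382]), 'ee_rot': array([-9.53488153e-04,  9.77530635e-01,  2.10791172e-01, -1.72292912e-04]), 'ft_force': array([-0.31304783, -0.16654002, -0.68834012]), 'ft_torque': array([-0.04339683,  0.03565682, -0.06106439]), 'grip_force': 0.0, 'width': 0.08576697463437526}
0.0187
top {'intrinsics': array([[365.67063606,   0.        , 314.96894448],
       [  0.        , 365.67063606, 211.35560393],
       [  0.        ,   0.        ,   1.        ]]), 'xyz': array([ 0.26250691, -0.02967706,  1.15604659]), 'rotation': array([-0.07633916,  0.70845733, -0.69867573,  0.06413087])}
side {'intrinsics': array([[420.34631719,   0.        , 309.80098008],
       [  0.        , 420.34631719, 205.13650198],
       [  0.        ,   0.        ,   1.        ]]), 'xyz': array([-0.0098478 ,  0.66608886,  0.88586888]), 'rotation': array([ 0.11924597, -0.27412413,  0.87703673, -0.376089  ])}
```

View pics/top0.png

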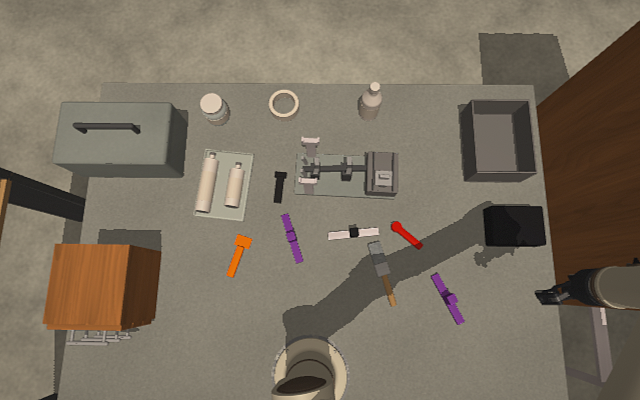

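View pics/side0.png

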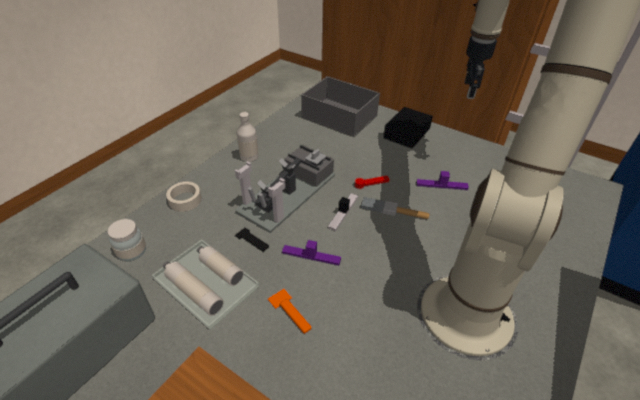

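Top view: long cartridge spans about (211,153) nozzle to (205,212). The dispenser's posts are near (310,143) and (310,181), with the control box at (381,172). The aluminium bar is at (354,232), and the robot base is at the bottom with world x up. In the side view, the purple bars are the decoys.

```bash
cat > h.py <<'E'
import numpy as np, cv2
from cell import sensors, optics, arm
from scipy.spatial.transform import Rotation as R
def q(w): return R.from_quat([w[1],w[2],w[3],w[0]])
def ray(c,u,v):
    K=c["intrinsics"]; d=q(c["rotation"]).apply([(u-K[0,2])/K[0,0],(v-K[1,2])/K[1,1],1]); return c["xyz"],d
def plane(c,u,v,z):
    o,d=ray(c,u,v); return (o+d*(z-o[2])/d[2]).round(4)
def proj(c,p):
    a=q(c["rotation"]).inv().apply(np.array(p)-c["xyz"]); return (c["intrinsics"]@(a/a[2]))[:2].round(1)
def st():
    s=sensors.read_state(); r=q(s["ee_rot"]).as_matrix()
    print("t",s["time_s"],"tcp",s["eef_pos"].round(4),"x",r[:,0].round(3),"z",r[:,2].round(3),"q",s["joint_pos"].round(2),"w",round(s["width"],4)); return s,r
def goto(p,yaw,pitch=0):
    """normalised tool-frame shift to p, total rotvec (deg) to yaw(tilt about tool y)"""
    s,r=st(); T=R.from_euler('z',yaw).as_matrix()@np.diag([1.,-1,-1])@R.from_euler('y',pitch).as_matrix()
    print("shift mm",(r.T@(np.array(p)-s["eef_pos"])*1000).round(1),"/400:",(r.T@(np.array(p)-s["eef_pos"])/.4).round(4),"turn/180",(R.from_matrix(r.T@T).as_rotvec()/np.pi).round(4))
E
python3 - <<'E'
from h import *
im=cv2.imread("pics/top0.png");c=optics.calibration("top")
cv2.imwrite("pics/top0z.png",cv2.resize(im[128:278,185:425],None,fx=3.3,fy=3.3,interpolation=cv2.INTER_CUBIC))
h=cv2.cvtColor(im,cv2.COLOR_BGR2HSV)
m=((h[:,:,2]>165)&(h[:,:,1]<60)).astype('uint8')
n,l,s_,ce=cv2.connectedComponentsWithStats(m)
for i in range(1,n):
    x,y,w,hh,a=s_[i]
    if a>15 and 180<x<430 and 120<y<280:
        r=cv2.minAreaRect(np.argwhere(l==i)[:,::-1].astype('float32')); print(s_[i],ce[i].round(1),[np.round(t,1) for t in r])
for nm,u,v,z in[("nose",211,153,.043),("tail",205,212,.043),("post",310,143,.15),("post",310,181,.15),("box",381,172,.08),("knob",354,231,.05)]:print(nm,plane(c,u,v,z))
E
```

```text
[301 136  19   7  85] [310.  139.5] [array([309.9, 139.3]), array([18. ,  5.6]), np.float64(3.6)]
[ 195  151   58   70 2348] [224.5 185.5] [array([223.1, 184.9]), array([49.2, 68. ]), np.float64(8.7)]
[376 171  15  14 143] [382.8 178.1] [array([383. , 177.5]), array([13., 14.]), np.float64(90.0)]
[298 177  19   7  84] [306.9 180.2] [array([307. , 180.1]), array([18.2,  5.2]), np.float64(3.4)]
[358 228  21   9 149] [368.3 231.7] [array([368. , 231.8]), array([ 7.3, 20.7]), np.float64(84.3)]
[328 231  22   9 159] [338.3 234.8] [array([338.4, 234.7]), array([ 7.3, 21.5]), np.float64(84.3)]
nose [0.6746 0.3296 0.043 ]
tail [0.4806 0.3344 0.043 ]
post [0.6685 0.007  0.15  ]
post [0.5535 0.0049 0.15  ]
box [ 0.6047 -0.2095  0.08  ]
knob [ 0.4258 -0.1287  0.05  ]
```

View pics/top0z.png

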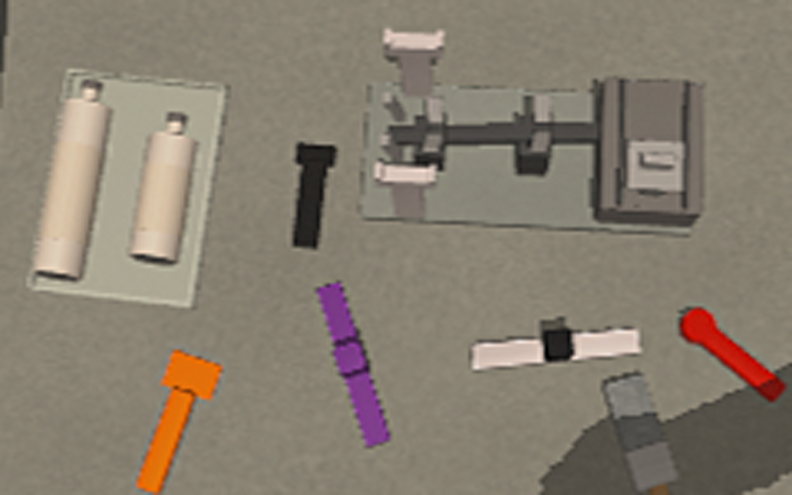

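The crop shows the long cartridge, the leftmost one, from nozzle tip (92,82) to tail (58,274) in crop pixels. Post tops are at (413,40) and (406,174), the fin at (658,158), and the bar knob at (557,342).

```bash
python3 - <<'E'
from h import *
im=cv2.imread("pics/top0.png");c=optics.calibration("top")
h=cv2.cvtColor(im,cv2.COLOR_BGR2HSV)
P=[plane(c,*p,.1495) for p in((310.0,139.4),(307.0,180.1))]
print(P, np.linalg.norm(P[0]-P[1]))
seat=(P[0]+P[1])/2; y=(P[1]-P[0]);y/=np.linalg.norm(y); x=np.cross(y,[0,0,1]); yaw=np.arctan2(x[1],x[0]);org=seat-.066*x
print("seat",seat,"dx",x,"yaw",yaw,"org",org)
print("fin",plane(c,185+658/3.3,128+156/3.3,.11))
# body masks: warm tint
m=((h[:,:,2]>150)&(im[:,:,2].astype(int)-im[:,:,0]>22)).astype('uint8')
n,l,s_,ce=cv2.connectedComponentsWithStats(m)
for i in range(1,n):
    xx,yy,w,hh,a=s_[i]
    if a>100 and 180<xx<430 and 120<yy<280:
        r=cv2.minAreaRect(np.argwhere(l==i)[:,::-1].astype('float32')); b=cv2.boxPoints(r)
        b=np.array([plane(c,*k,.043) for k in b]); print(s_[i],"ctr",plane(c,*r[0],.043),"len",np.linalg.norm(b[0]-b[1]),np.linalg.norm(b[1]-b[2]),b.round(3).tolist())
A=[plane(c,*p,.012) for p in((338.4,234.7),(368.0,231.8))]
d=A[1]-A[0];print("bar yaw",np.arctan2(d[1],d[0]),"mid",(A[0]+A[1])/2,"knobtop",plane(c,185+557/3.3,128+345/3.3,.052))
goto([.58,.33,.30],0)
E
```

```text
[array([0.6799, 0.0072, 0.1495]), array([0.5562, 0.0136, 0.1495])] 0.12386545119604571
seat [0.61805 0.0104  0.1495 ] dx [ 0.05166897  0.99866427 -0.        ] yaw 1.5191043414533945 org [ 0.61463985 -0.05551184  0.1495    ]
fin [ 0.5851 -0.2143  0.11  ]
[ 193  151   60   70 2766] ctr [0.5685 0.285  0.043 ] len 0.22310358580713127 0.16372000488639132 [[0.471, 0.373, 0.043], [0.694, 0.356, 0.043], [0.669, 0.194, 0.043], [0.449, 0.217, 0.043]]
[392 222  28  23 222] ctr [ 0.4204 -0.2841  0.043 ] len 0.03125411972844539 0.09540508372199043 [[0.444, -0.24, 0.043], [0.466, -0.262, 0.043], [0.397, -0.328, 0.043], [0.376, -0.306, 0.043]]
[358 228  21   9 140] ctr [ 0.4249 -0.172   0.043 ] len 0.06335526813138748 0.022357325421436248 [[0.433, -0.14, 0.043], [0.439, -0.203, 0.043], [0.417, -0.204, 0.043], [0.41, -0.142, 0.043]]
[328 231  22   9 146] ctr [ 0.4145 -0.0816  0.043 ] len 0.06555364215663383 0.022281157959136683 [[0.422, -0.048, 0.043], [0.429, -0.113, 0.043], [0.407, -0.115, 0.043], [0.4, -0.05, 0.043]]
[226 234  27  44 443] ctr [0.3449 0.2245 0.043 ] len 0.13080443417560433 0.05136302171796359 [[0.29, 0.266, 0.043], [0.416, 0.231, 0.043], [0.401, 0.182, 0.043], [0.275, 0.218, 0.043]]
bar yaw -1.458488942102321 mid [ 0.42425 -0.12955  0.012  ] knobtop [ 0.4208 -0.1278  0.052 ]
t 0.1 tcp [ 0.2676 -0.5917  0.2303] x [0.911 0.412 0.   ] z [-0.001  0.002 -1.   ] q [ 1.41  0.5  -0.43  1.55  0.22  1.14 -0.21] w 0.0851
shift mm [ 664.5 -711.1  -68.4] /400: [ 1.6613 -1.7778 -0.171 ] turn/180 [-6.000e-04  1.000e-04  1.352e-01]
```

Emit:
move_arm --increments '[0, 0, -0.043, 0, 0, 0.034, -1, 0, 0, -0.043, 0, 0, 0.034, -1, 0, 0, -0.043, 0, 0, 0.034, -1, 0, 0, -0.043, 0, 0, 0.033, -1, 0.031, -0.096, 0, 0, 0, 0, -1]'

```text
time_s: 0.52
eef_pos: [0.2761, -0.5617, 0.3028]
ee_rot: [0.004, 1.0, -0.007, 0.0]
ft_force: [0.3, -1.5, 0.1]
width: 0.0855
grip_force: 0.0
```

Emit:
move_arm --increments '[0.031, -0.096, 0, 0, 0, 0, -1, 0.031, -0.096, 0, 0, 0, 0, -1, 0.031, -0.096, 0, 0, 0, 0, -1, 0.031, -0.096, 0, 0, 0, 0, -1, 0.031, -0.096, 0, 0, 0, 0, -1]'

```text
time_s: 0.93
eef_pos: [0.3422, -0.3597, 0.2997]
ee_rot: [-0.0, 1.0, 0.0, -0.0]
ft_force: [0.1, 0.4, 0.9]
width: 0.0854
grip_force: 0.0
```

Emit:
move_arm --increments '[0.031, -0.096, 0, 0, 0, 0, -1, 0.031, -0.096, 0, 0, 0, 0, -1, 0.031, -0.096, 0, 0, 0, 0, -1, 0.031, -0.096, 0, 0, 0, 0, -1, 0.031, -0.096, 0, 0, 0, 0, -1]'

```text
time_s: 1.35
eef_pos: [0.4038, -0.1677, 0.3]
ee_rot: [0.0, 1.0, 0.0, -0.0]
ft_force: [0.6, -0.7, -0.4]
width: 0.0855
grip_force: 0.0
```

Emit:
move_arm --increments '[0.031, -0.096, 0, 0, 0, 0, -1, 0.031, -0.096, 0, 0, 0, 0, -1, 0.031, -0.096, 0, 0, 0, 0, -1, 0.031, -0.096, 0, 0, 0, 0, -1, 0.031, -0.096, 0, 0, 0, 0, -1]'

```text
time_s: 1.77
eef_pos: [0.4658, 0.0241, 0.3002]
ee_rot: [0.0, 1.0, 0.0, 0.0]
ft_force: [1.2, -0.2, 0.2]
width: 0.0857
grip_force: 0.0
```

Emit:
move_arm --increments '[0.034, -0.096, 0, 0, 0, 0, -1, 0.034, -0.096, 0, 0, 0, 0, -1, 0.034, -0.096, 0, 0, 0, 0, -1, 0.034, -0.096, 0, 0, 0, 0, -1, 0.034, -0.096, 0, 0, 0, 0, -1]'

```text
time_s: 2.18
eef_pos: [0.534, 0.2158, 0.2995]
ee_rot: [0.0, 1.0, -0.0, -0.0]
ft_force: [1.4, -0.3, -0.2]
width: 0.085
grip_force: 0.0
```

Emit:
move_arm --increments '[0.034, -0.096, 0, 0, 0, 0, -1, 0.034, -0.096, 0, 0, 0, 0, -1, 0.034, -0.096, 0, 0, 0, 0.024, -1, 0, 0, 0, 0, 0, 0, -1, 0, 0, 0, 0, 0, 0, -1]'

```text
time_s: 2.6
eef_pos: [0.5726, 0.3337, 0.2987]
ee_rot: [-0.001, 0.999, -0.034, -0.001]
ft_force: [-0.3, -1.5, -0.6]
width: 0.0854
grip_force: 0.0
```

```bash
python3 - <<'E'
from h import *
import json
st();c=optics.calibration("wrist");cv2.imwrite("pics/w1.png",optics.get_image("wrist")[:,:,::-1]);print(c)
json.dump({k:np.array(v).tolist() for k,v in c.items()},open("w1.json","w"))
E
```

```text
t 2.6 tcp [0.5726 0.3337 0.2987] x [ 0.998 -0.069 -0.003] z [-0.003  0.001 -1.   ] q [-0.02  0.57 -0.84  1.42  0.42  1.34 -2.51] w 0.0854
{'intrinsics': array([[319.65288583,   0.        , 316.99997053],
       [  0.        , 319.65288583, 203.78442256],
       [  0.        ,   0.        ,   1.        ]]), 'xyz': array([0.65161135, 0.328224  , 0.4409848 ]), 'rotation': array([-0.10739486, -0.67387221,  0.72184078,  0.11536236])}
```

View pics/w1.png

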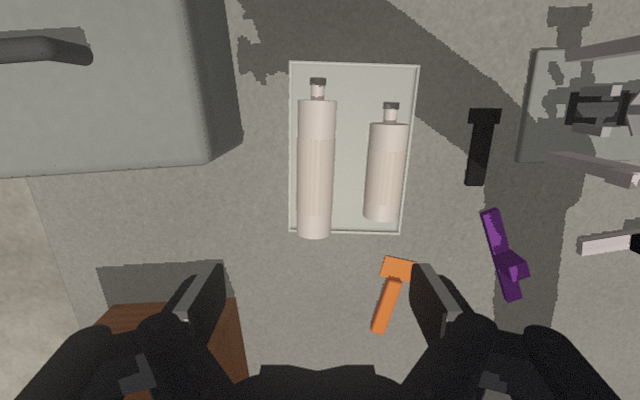

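Wrist view: nozzle tip at (318,79), shoulder edges (297,99) to (337,99), tail corners (297,236) and (331,236). The short cartridge lies to its right.

```bash
python3 - <<'E'
from h import *
import json
c=json.load(open("w1.json"));im=cv2.imread("pics/w1.png");g=im.astype(int)
w=(g[:,:,2]-g[:,:,0])  # warmth
print(g[150,285:345:5].tolist()); print(g[60:110:4,318].tolist()); print(g[215:245:3,314].tolist())
M=[]
for v in range(105,230,5):
    row=np.convolve(g[v,280:350].sum(1),[1,0,-1],'same')
    m=np.where((g[v,285:350,2]-g[v,285:350,1]>=4)&(g[v,285:350,2]>100))[0]
    if len(m)>20: M.append((v,285+m[0],285+m[-1]))
M=np.array(M);print(M[::4].tolist())
A=plane(c,318,99,.047);B=plane(c,314,236,.043)
L=np.array([[plane(c,a,v,.043),plane(c,b+1,v,.043)] for v,a,b in M]);mid=L.mean(1)
p=np.polyfit(mid[:,0],mid[:,1],1);print("yaw",np.arctan(p[0]),"width",np.linalg.norm(L[:,0]-L[:,1],axis=1).mean())
for nm,u,v,z in[("nose",318,79,.043),("shoulder",317,99,.060),("tail",314,238,.035)]:
    P=plane(c,u,v,z);print(nm,P,"axis y",np.polyval(p,P[0]))
for x in(.57,.58):print(x,np.polyval(p,x))
E
```

```text
[[137, 148, 152], [177, 188, 190], [172, 182, 184], [145, 156, 168], [167, 179, 192], [175, 188, 199], [177, 191, 202], [175, 188, 200], [172, 185, 196], [156, 168, 180], [154, 166, 169], [170, 182, 184]]
[[82, 87, 91], [163, 173, 174], [164, 174, 176], [165, 174, 176], [165, 176, 177], [88, 92, 97], [88, 92, 97], [191, 201, 210], [192, 199, 210], [155, 162, 171], [139, 147, 158], [188, 197, 206], [188, 198, 208]]
[[179, 192, 203], [188, 198, 208], [189, 198, 209], [190, 199, 210], [186, 197, 208], [186, 196, 207], [190, 198, 209], [190, 200, 210], [155, 164, 172], [133, 142, 145]]
[[105, 285, 341], [125, 285, 349], [145, 287, 335], [165, 285, 346], [185, 285, 343], [205, 285, 347], [225, 285, 343]]Traceback (most recent call last):
  File "<stdin>", line 12, in <module>
  File "h.py", line 8, in plane
    o,d=ray(c,u,v); return (o+d*(z-o[2])/d[2]).round(4)
        ~~~^^^^^^^
  File "h.py", line 6, in ray
    K=c["intrinsics"]; d=q(c["rotation"]).apply([(u-K[0,2])/K[0,0],(v-K[1,2])/K[1,1],1]); return c["xyz"],d
                                                    ~^^^^^
TypeError: list indices must be integers or slices, not tuple
```

```bash
python3 - <<'E'
from h import *
import json
c={k:np.array(v) for k,v in json.load(open("w1.json")).items()};im=cv2.imread("pics/w1.png");g=im.astype(int)
m=((g[:,:,2]-g[:,:,1]>=7)&(g[:,:,2]>140)).astype('uint8');m=cv2.morphologyEx(m,cv2.MORPH_OPEN,np.ones((5,5)))
n,l,s,ce=cv2.connectedComponentsWithStats(m);i=l[150,316];print(s[i],ce[i])
L=[]
for v in range(105,232,5):
    k=np.where(l[v]==i)[0]; L.append([plane(c,k[0],v,.043),plane(c,k[-1]+1,v,.043)])
L=np.array(L);mid=L.mean(1);p=np.polyfit(mid[:,0],mid[:,1],1);print("yaw",np.arctan(p[0]),"width",np.linalg.norm(L[:,0]-L[:,1],axis=1).round(3))
for nm,u,v,z in[("nose",318,79,.050),("shoulder",317,99,.060),("tail",314,238,.043)]:
    P=plane(c,u,v,z);print(nm,P,"axis y",np.polyval(p,P[0]))
for x in(.57,.58):print(x,np.polyval(p,x))
E
```

```text
[ 297  100   39  140 4933] [315.18508007 167.59882424]
yaw -0.10303845043166239 width [0.043 0.044 0.044 0.043 0.045 0.044 0.045 0.046 0.046 0.046 0.046 0.046
 0.047 0.046 0.046 0.046 0.045 0.045 0.047 0.046 0.046 0.046 0.045 0.045
 0.046 0.045]
nose [0.6733 0.3258 0.05  ] axis y 0.3249372851323158
shoulder [0.6517 0.3284 0.06  ] axis y 0.32717082570423706
tail [0.4731 0.3448 0.043 ] axis y 0.34563889728502994
0.57 0.3356189861082168
0.58 0.33458493954714214
```

```bash
python3 - <<'E'
from h import *
goto([.567,.336,.024],-.082)
E
```

```text
t 2.65 tcp [0.5735 0.3309 0.299 ] x [ 0.997 -0.072 -0.002] z [-0.002 -0.    -1.   ] q [-0.01  0.57 -0.84  1.43  0.42  1.34 -2.51] w 0.0857
shift mm [ -6.3  -4.7 275. ] /400: [-0.0158 -0.0118  0.6875] turn/180 [0.0002 0.0006 0.0033]
```

Emit:
move_arm --increments '[-0.008, -0.006, 0.09, 0, 0, 0.003, -1, -0.008, -0.006, 0.09, 0, 0, 0, -1, 0, 0, 0.09, 0, 0, 0, -1, 0, 0, 0.09, 0, 0, 0, -1, 0, 0, 0.09, 0, 0, 0, -1]'

```text
time_s: 3.07
eef_pos: [0.5694, 0.3316, 0.119]
ee_rot: [0.001, 0.999, -0.044, 0.001]
ft_force: [-0.4, 1.1, -0.3]
width: 0.0853
grip_force: 0.0
```

Emit:
move_arm --increments '[0, 0, 0.03, 0, 0, 0, -1, 0, 0, 0, 0, 0, 0, -1, 0, 0, 0, 0, 0, 0, -1]'

```text
time_s: 3.32
eef_pos: [0.5691, 0.334, 0.109]
ee_rot: [0.0, 0.999, -0.043, 0.0]
ft_force: [0.4, 0.4, 1.2]
width: 0.0855
grip_force: 0.0
```

```bash
python3 - <<'E'
from h import *
c=optics.calibration("wrist");goto([.567,.336,.024],-.082)
cv2.imwrite("pics/w2.png",optics.get_image("wrist")[:,:,::-1])
print(c['xyz'])
a=np.array([np.cos(-.1),np.sin(-.1),0])
for t in(.085,.11):print(proj(c,np.array([.567,.336,.043])+a*t))
for t in(.085,.0):print(proj(c,np.array([.567,.336,.0665])+a*t))
E
```

```text
t 3.3167 tcp [0.5691 0.334  0.109 ] x [ 0.996 -0.085  0.   ] z [ 0. -0. -1.] q [-0.16  0.69 -0.59  1.61  0.44  0.97 -2.56] w 0.0855
shift mm [-2.3 -1.9 85. ] /400: [-0.0058 -0.0047  0.2125] turn/180 [ 0.0001 -0.0001 -0.0011]
[0.64756161 0.32745535 0.25154593]
[316.   93.4]
[316.6  48.8]
[316.   92.6]
[314.1 235.7]
```

View pics/w2.png

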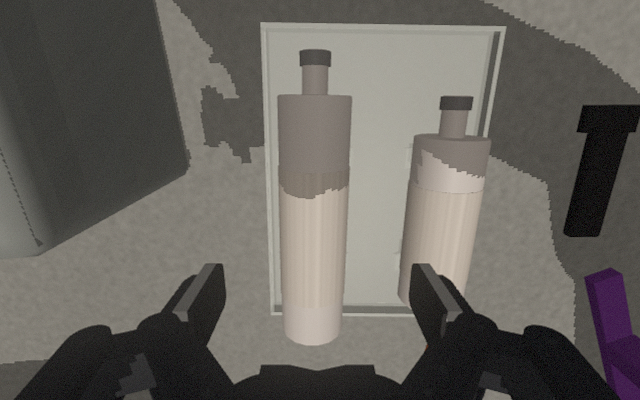

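The shoulder is at (315,95), against a predicted (316,93), so the estimate holds. Joint 7 is near its limit, so I turn back slightly and descend.

Emit:
move_arm --increments '[-0.003, -0.005, 0.07, 0, 0, -0.008, -1, -0.003, 0, 0.07, 0, 0, 0, -1, 0, 0, 0.05, 0, 0, 0, -1, 0, 0, 0.022, 0, 0, 0, -1, 0, 0, 0, 0, 0, 0, -1]'

```text
time_s: 3.78
eef_pos: [0.5664, 0.3369, 0.0234]
ee_rot: [0.0, 1.0, -0.03, -0.0]
ft_force: [-0.1, 0.0, -0.1]
width: 0.0854
grip_force: 0.0
```

```bash
python3 - <<'E'
from h import *
goto([.567,.336,.024],-.06)
E
```

```text
t 3.7833 tcp [0.5664 0.3369 0.0234] x [ 0.998 -0.059 -0.   ] z [-0. -0. -1.] q [-0.23  0.79 -0.49  1.65  0.47  0.83 -2.56] w 0.0854
shift mm [ 0.7  0.9 -0.6] /400: [ 0.0017  0.0023 -0.0015] turn/180 [0.     0.0001 0.0002]
```

Close the gripper, then lift.

Emit:
move_arm --increments '[0, 0, 0, 0, 0, 0, 1, 0, 0, 0, 0, 0, 0, 1, 0, 0, 0, 0, 0, 0, 1, 0, 0, 0, 0, 0, 0, 1, 0, 0, 0, 0, 0, 0, 1]'

```text
time_s: 4.2
eef_pos: [0.5676, 0.3371, 0.0259]
ee_rot: [-0.0, 1.0, -0.03, 0.001]
ft_force: [-1.4, -3.0, 8.1]
width: 0.0456
grip_force: 60.0
```

Emit:
move_arm --increments '[0, 0, 0, 0, 0, 0, 1, 0, 0, 0, 0, 0, 0, 1, 0, 0, -0.02, 0, 0, 0, 1, 0, 0, -0.05, 0, 0, -0.005, 1, 0, 0, -0.07, 0, 0, -0.02, 1]'

```text
time_s: 4.62
eef_pos: [0.5641, 0.3356, 0.0778]
ee_rot: [0.001, 1.0, 0.01, -0.002]
ft_force: [0.3, 0.8, -3.3]
width: 0.0456
grip_force: 61.7
```

```bash
python3 - <<'E'
from h import *
s,r=st();print(s['ft_force'],s['grip_force'])
E
```

```text
t 4.6167 tcp [0.5641 0.3356 0.0778] x [ 1.     0.021 -0.005] z [-0.005 -0.003 -1.   ] q [-0.2   0.72 -0.55  1.63  0.44  0.92 -2.46] w 0.0456
[ 0.32117461  0.81423967 -3.27289338] 61.70999050140381
```

Emit:
move_arm --increments '[0, 0, -0.09, 0, 0, 0, 1, 0, 0, -0.09, 0, 0, 0, 1, 0, 0.05, -0.085, 0, 0, 0, 1, 0, 0.06, -0.08, 0, 0, 0, 1, 0, 0.07, -0.07, 0, 0, 0, 1]'

```text
time_s: 5.03
eef_pos: [0.5669, 0.2664, 0.2482]
ee_rot: [-0.001, 1.0, 0.012, 0.001]
ft_force: [0.8, 0.3, -2.5]
width: 0.046
grip_force: 61.8
```

Emit:
move_arm --increments '[0, 0.09, 0, 0, 0, 0, 1, 0, 0.09, 0, 0, 0, 0, 1, 0, 0.09, 0, 0, 0, 0, 1, 0, 0.05, 0, 0, 0, -0.02, 1, 0, 0, 0, 0, 0, -0.038, 1]'

```text
time_s: 5.45
eef_pos: [0.5706, 0.1289, 0.2453]
ee_rot: [0.003, 0.995, 0.098, -0.0]
ft_force: [-0.8, -0.9, -3.1]
width: 0.0456
grip_force: 62.1
```

Emit:
move_arm --increments '[0, 0, 0, 0, 0, -0.038, 1, 0, 0, 0, 0, 0, -0.038, 1, 0, 0, 0, 0, 0, -0.038, 1, 0, 0, 0, 0, 0, -0.038, 1, 0, 0, 0, 0, 0, -0.038, 1]'

```text
time_s: 5.87
eef_pos: [0.5696, 0.137, 0.2457]
ee_rot: [0.0, 0.92, 0.392, -0.0]
ft_force: [0.4, 0.1, -3.3]
width: 0.0455
grip_force: 62.2
```

Emit:
move_arm --increments '[0, 0, 0, 0, 0, -0.038, 1, 0, 0, 0, 0, 0, -0.038, 1, 0, 0, 0, 0, 0, -0.038, 1, 0, 0, 0, 0, 0, -0.038, 1, 0, 0, 0, 0, 0, -0.038, 1]'

```text
time_s: 6.28
eef_pos: [0.5697, 0.1369, 0.2457]
ee_rot: [0.0, 0.764, 0.645, -0.0]
ft_force: [0.0, 0.4, -4.3]
width: 0.0454
grip_force: 62.2
```

```bash
python3 - <<'E'
from h import *
goto([.6146,-.0555,.25],1.519)
E
```

```text
t 6.2833 tcp [0.5697 0.1369 0.2457] x [ 0.168  0.986 -0.001] z [ 0.    -0.001 -1.   ] q [ 0.4   0.49 -0.91  1.69  0.41  1.17 -0.79] w 0.0454
shift mm [-182.1   76.6   -4.2] /400: [-0.4553  0.1916 -0.0104] turn/180 [ 0.      0.0002 -0.0373]
```

Emit:
move_arm --increments '[0, 0, 0, 0, 0, -0.037, 1, -0.095, 0.0275, -0.003, 0, 0, 0, 1, -0.095, 0.0275, -0.003, 0, 0, 0, 1, -0.095, 0.0275, -0.003, 0, 0, 0, 1, -0.095, 0.0275, -0.002, 0, 0, 0, 1]'

```text
time_s: 6.7
eef_pos: [0.6049, -0.0189, 0.2503]
ee_rot: [0.0, 0.727, 0.686, -0.0]
ft_force: [0.6, 0.3, -4.1]
width: 0.0454
grip_force: 61.9
```

Emit:
move_arm --increments '[-0.0945, 0.0275, 0, 0, 0, 0, 1, 0, 0, 0, 0, 0, 0, 1, 0, 0, 0, 0, 0, 0, 1, 0, 0, 0, 0, 0, 0, 1]'

```text
time_s: 7.03
eef_pos: [0.6134, -0.0555, 0.2498]
ee_rot: [-0.0, 0.728, 0.686, 0.0]
ft_force: [0.1, 1.1, -3.9]
width: 0.0452
grip_force: 62.0
```

```bash
python3 - <<'E'
from h import *
import json
goto([.6146,-.0555,.25],1.519)
for n in("wrist","side"):
    c=optics.calibration(n)
    cv2.imwrite(f"pics/{n}3.png",optics.get_image(n)[:,:,::-1])
    json.dump({k:np.array(v).tolist() for k,v in c.items()},open(n+"3.json","w"))
E
```

```text
t 7.0333 tcp [ 0.6134 -0.0555  0.2498] x [0.06  0.998 0.001] z [-0.     0.001 -1.   ] q [ 0.68  0.54 -0.9   1.61  0.44  1.21 -0.36] w 0.0452
shift mm [ 0.   1.2 -0.2] /400: [ 0.0001  0.0031 -0.0004] turn/180 [-0.0002 -0.0002 -0.0025]
```

View pics/wrist3.png

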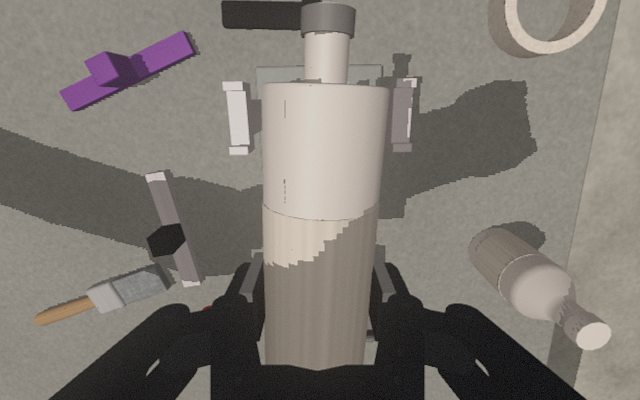

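```bash
python3 - <<'E'
from h import *
import json
c={k:np.array(v) for k,v in json.load(open("wrist3.json")).items()};im=cv2.imread("pics/wrist3.png")
cr=im[60:170,205:435]; cv2.imwrite("pics/w3c.png",cv2.resize(cr,None,fx=3.4,fy=3.4,interpolation=cv2.INTER_CUBIC))
for nm,u,v in[("shL",262,88),("shM",326,84),("shR",388,92)]:
    print(nm,plane(c,u,v,.291 if nm=="shM" else .268))
print("nose",plane(c,328,4,.268+.009),plane(c,329,36,.268))
for v in(130,180,230): print(v,(plane(c,263,v,.268)+plane(c,{130:384,180:379,230:375}[v],v,.268))/2)
print(c['xyz'])
E
```

```text
shL [0.5979 0.029  0.268 ]
shM [0.6207 0.0279 0.291 ]
shR [0.644  0.0248 0.268 ]
nose [0.623  0.0521 0.277 ] [0.6232 0.0446 0.268 ]
130 [0.6196 0.0126 0.268 ]
180 [ 0.61755 -0.00685  0.268  ]
230 [ 0.6155 -0.0283  0.268 ]
[0.61786924 0.02353134 0.39238069]
```

View pics/w3c.png

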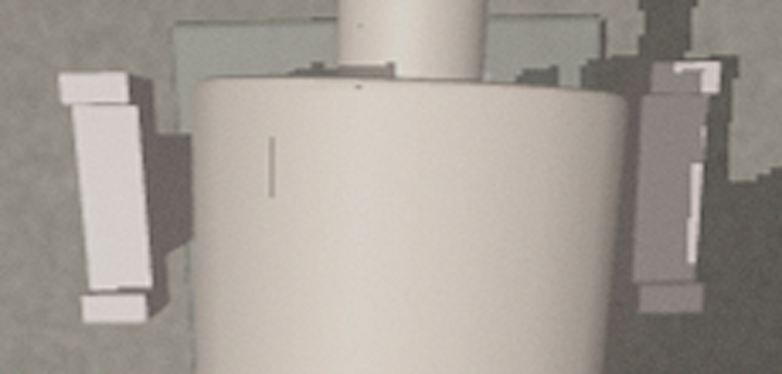

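The crop shows the near post's lips from (58,73) to (146,322) and the far post's from (653,62) to (702,312). The shoulder edge is at about y=80–95.

```bash
python3 - <<'E'
from h import *
import json
c={k:np.array(v) for k,v in json.load(open("wrist3.json")).items()}
f=lambda u,v,z=.1495:plane(c,205+u/3.4,60+v/3.4,z)
L=f(103.5,197.5);Rr=f(678.8,187);print(L,Rr,np.linalg.norm(L-Rr))
for k in[(58,73),(127,73),(83,322),(146,322),(653,62),(720,62),(640,312),(702,312)]:print(f(*k)[:2])
y=L-Rr;y/=np.linalg.norm(y);x=np.cross(y,[0,0,1]);s=(L+Rr)/2
print("seat",s,"yaw",np.arctan2(x[1],x[0]),"org",s-.066*x)
t=optics.calibration("top"); print(proj(t,L),proj(t,Rr))
E
```

```text
[0.5571 0.0146 0.1495] [0.6812 0.0094 0.1495] 0.12420889662177986
[0.5511 0.0402]
[0.5655 0.0393]
[ 0.5488 -0.0119]
[ 0.5629 -0.0127]
[0.6752 0.0349]
[0.6891 0.0341]
[ 0.6732 -0.0171]
[ 0.687  -0.0179]
seat [0.61915 0.012   0.1495 ] yaw 1.5289191318003583 org [ 0.61638691 -0.05394214  0.1495    ]
[306.6 179.8] [309.3 139. ]
```

```bash
cat >> h.py <<'E'
ORG=np.array([.6164,-.0539,0]);DY=1.527
dx=np.array([np.cos(DY),np.sin(DY),0]);UP=np.array([0,0,1.])
cx=np.cos(.2)*dx-np.sin(.2)*UP; cz=np.sin(.2)*dx+np.cos(.2)*UP; dy=np.cross(UP,dx)
def cart(h,x=-.004,a=.018): return ORG+.12*UP+x*cx-a*cz+.001*cx+h*cz+.0005*dy
E
python3 - <<'E'
from h import *
print(cart(.04),cart(0));goto(cart(.04),1.563,-.2)
E
```

```text
[ 0.61596311 -0.05244896  0.14215747] [ 0.61561518 -0.06038811  0.10295481]
t 7.1333 tcp [ 0.6134 -0.0535  0.2501] x [0.056 0.998 0.001] z [ 0.     0.001 -1.   ] q [ 0.68  0.54 -0.9   1.61  0.44  1.21 -0.36] w 0.0458
shift mm [  1.2   2.4 107.9] /400: [0.0029 0.0061 0.2698] turn/180 [-0.0015 -0.0639 -0.0154]
```

Emit:
move_arm --increments '[0, 0, 0.03, 0, -0.032, -0.008, 1, 0.003, 0.006, 0.04, 0, -0.032, -0.0075, 1, 0, 0, 0.06, 0, 0, 0, 1, 0, 0, 0, 0, 0, 0, 1, 0, 0, 0, 0, 0, 0, 1]'

```text
time_s: 7.55
eef_pos: [0.615, -0.0589, 0.1974]
ee_rot: [0.068, 0.706, 0.701, -0.074]
ft_force: [-0.7, 1.6, -3.0]
width: 0.0453
grip_force: 61.9
```

```bash
python3 - <<'E'
from h import *
goto(cart(.03),1.563,-.2)
E
```

```text
t 7.55 tcp [ 0.615  -0.0589  0.1974] x [ 0.006  0.98  -0.199] z [-0.009 -0.199 -0.98 ] q [ 0.51  0.58 -0.8   1.66  0.65  1.19 -0.51] w 0.0453
shift mm [17.3  1.3 62.8] /400: [0.0433 0.0033 0.157 ] turn/180 [-0.0023  0.0002  0.0007]
```

Emit:
move_arm --increments '[0.022, 0.002, 0.07, -0.001, 0, 0, 1, 0.021, 0.001, 0.06, -0.001, 0, 0, 1, 0, 0, 0.027, 0, 0, 0, 1, 0, 0, 0, 0, 0, 0, 1, 0, 0, 0, 0, 0, 0, 1]'

```text
time_s: 7.97
eef_pos: [0.6176, -0.0573, 0.1342]
ee_rot: [0.071, 0.707, 0.7, -0.071]
ft_force: [-0.5, 0.7, -3.6]
width: 0.0454
grip_force: 62.1
```

```bash
python3 - <<'E'
from h import *
goto(cart(.0),1.563,-.2)
c=optics.calibration("side");im=cv2.cvtColor(optics.get_image("side"),cv2.COLOR_RGB2BGR)
cc=optics.calibration("side")
print(proj(c,ORG+.12*UP),proj(c,ORG+.15*UP))
u,v=proj(c,ORG+.12*UP).astype(int)
cv2.imwrite("pics/s4.png",cv2.resize(im[v-60:v+60,u-80:u+80],None,fx=5,fy=5,interpolation=cv2.INTER_CUBIC))
E
```

```text
t 7.9667 tcp [ 0.6176 -0.0573  0.1342] x [ 0.011  0.98  -0.2  ] z [-0.   -0.2  -0.98] q [ 0.48  0.65 -0.75  1.71  0.72  1.09 -0.58] w 0.0454
shift mm [ 3.2 -2.  31.2] /400: [ 0.008  -0.0051  0.078 ] turn/180 [ 0.0004  0.0004 -0.0009]
[274.8 171.3] [274.1 163.1]
```

View pics/s4.png

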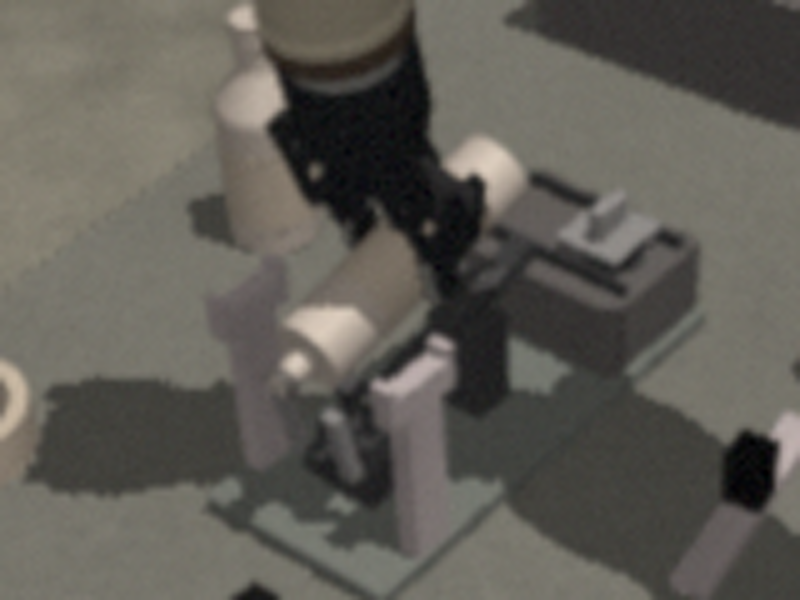

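The side crop shows the cartridge hanging above the cradle, nose downhill between the posts, which looks right. I'll lower it in small steps.

Emit:
move_arm --increments '[0.004, -0.003, 0.02, 0, 0, -0.001, 1, 0.004, -0.002, 0.02, 0, 0, 0, 1, 0, 0, 0.015, 0, 0, 0, 1, 0, 0, 0, 0, 0, 0, 1, 0, 0, 0, 0, 0, 0, 1]'

```text
time_s: 8.43
eef_pos: [0.6147, -0.0581, 0.1104]
ee_rot: [0.071, 0.706, 0.701, -0.071]
ft_force: [0.2, 0.5, -3.7]
width: 0.0454
grip_force: 62.2
```

```bash
python3 - <<'E'
from h import *
goto(cart(.0),1.563,-.2)
E
```

```text
t 8.4333 tcp [ 0.6147 -0.0581  0.1104] x [ 0.006  0.98  -0.2  ] z [-0.002 -0.2   -0.98 ] q [ 0.47  0.68 -0.74  1.73  0.75  1.06 -0.61] w 0.0454
shift mm [-0.7  0.9  7.8] /400: [-0.0017  0.0023  0.0195] turn/180 [-0.      0.0004  0.0004]
```

Emit:
move_arm --increments '[-0.001, 0.002, 0.006, 0, 0, 0, 1, 0, 0, 0.006, 0, 0, 0, 1, 0, 0, 0.003, 0, 0, 0, 1, 0, 0, 0, 0, 0, 0, 1]'

```text
time_s: 8.77
eef_pos: [0.6158, -0.0596, 0.1049]
ee_rot: [0.071, 0.706, 0.701, -0.071]
ft_force: [-0.4, -0.2, -4.0]
width: 0.0453
grip_force: 62.2
```

Emit:
move_arm --increments '[0, 0, 0.003, 0, 0, 0, 1, 0, 0, 0, 0, 0, 0, 1]'

```text
time_s: 8.93
eef_pos: [0.6161, -0.0596, 0.1041]
ee_rot: [0.071, 0.706, 0.701, -0.071]
ft_force: [-0.0, -0.6, -3.2]
width: 0.0453
grip_force: 62.5
```

Emit:
move_arm --increments '[0, 0, 0.003, 0, 0, 0, 1, 0, 0, 0, 0, 0, 0, 1]'

```text
time_s: 9.1
eef_pos: [0.6164, -0.0596, 0.1038]
ee_rot: [0.071, 0.706, 0.701, -0.071]
ft_force: [-1.1, 1.0, 2.6]
width: 0.0451
grip_force: 63.0
```

Emit:
move_arm --increments '[0, 0, 0.003, 0, 0, 0, 1, 0, 0, 0, 0, 0, 0, 1]'

```text
time_s: 9.27
eef_pos: [0.6164, -0.0596, 0.1037]
ee_rot: [0.072, 0.706, 0.701, -0.071]
ft_force: [-4.3, 1.0, 11.4]
width: 0.0457
grip_force: 63.9
```

Emit:
move_arm --increments '[0, 0, -0.004, 0, 0, 0, 1, 0, 0, 0, 0, 0, 0, -1, 0, 0, 0, 0, 0, 0, -1, 0, 0, 0, 0, 0, 0, -1, 0, 0, 0, 0, 0, 0, -1]'

```text
time_s: 9.68
eef_pos: [0.6161, -0.0599, 0.1032]
ee_rot: [0.071, 0.706, 0.701, -0.071]
ft_force: [0.9, 0.4, -0.8]
width: 0.0852
grip_force: 0.0
```

Emit:
move_arm --increments '[0, 0, 0, 0, 0, 0, -1, 0, 0, 0, 0, 0, 0, -1, 0, 0, -0.05, 0, 0, 0, -1, 0, 0, -0.08, 0, 0, 0, -1, 0, 0, -0.09, 0, 0, 0, -1]'

```text
time_s: 10.1
eef_pos: [0.6144, -0.0428, 0.1884]
ee_rot: [0.069, 0.706, 0.701, -0.072]
ft_force: [1.1, 0.8, 0.3]
width: 0.0852
grip_force: 0.0
```

Emit:
move_arm --increments '[0, 0, -0.09, 0, 0, 0, -1, 0, 0, -0.09, 0, 0.032, 0, -1, 0, 0, -0.03, 0, 0.032, 0, -1, 0, 0, 0, 0, 0, 0, -1, 0, 0, 0, 0, 0, 0, -1]'

```text
time_s: 10.52
eef_pos: [0.6165, -0.0296, 0.2725]
ee_rot: [0.001, 0.711, 0.703, 0.0]
ft_force: [-0.6, 0.2, -1.1]
width: 0.0854
grip_force: 0.0
```

```bash
python3 - <<'E'
from h import *
import json
st()
for n in("wrist","side","top"):
    c=optics.calibration(n)
    cv2.imwrite(f"pics/{n}5.png",optics.get_image(n)[:,:,::-1])
    json.dump({k:np.array(v).tolist() for k,v in c.items()},open(n+"5.json","w"))
E
```

```text
t 10.5167 tcp [ 0.6165 -0.0296  0.2725] x [ 0.011  1.    -0.001] z [ 0.002 -0.002 -1.   ] q [ 0.65  0.52 -0.91  1.58  0.43  1.25 -0.35] w 0.0854
```

View pics/wrist5.png

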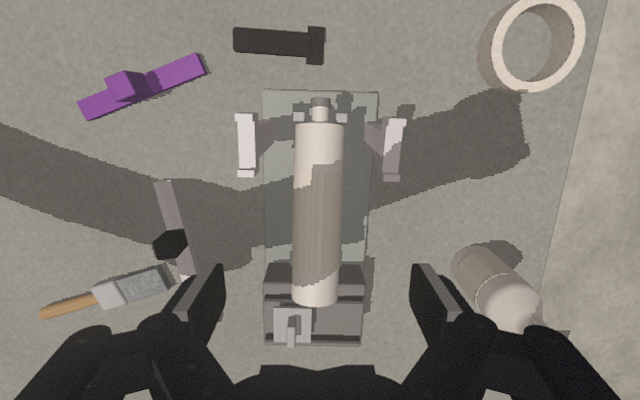

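The wrist view shows the cartridge seated with its shoulder at (319,123), just behind the prongs at (298,117) and (338,117). It is centred between the posts at (246,145) and (393,148). Next is the bar.

Emit:
move_arm --increments '[-0.042, -0.082, 0, 0, 0, 0.01, -1, -0.042, -0.082, 0, 0, 0, 0, -1, -0.042, -0.082, 0, 0, 0, 0, -1, -0.042, -0.082, 0, 0, 0, 0, -1, -0.042, -0.082, 0, 0, 0, 0, -1]'

```text
time_s: 11.08
eef_pos: [0.4471, -0.1042, 0.2701]
ee_rot: [-0.001, 0.719, 0.695, -0.0]
ft_force: [0.4, -0.0, 0.6]
width: 0.0855
grip_force: 0.0
```

Emit:
move_arm --increments '[-0.042, -0.082, 0, 0, 0, 0.038, -1, 0, 0, 0, 0, 0, 0.038, -1, 0, 0, 0, 0, 0, 0.038, -1, 0, 0, 0, 0, 0, 0.038, -1, 0, 0, 0, 0, 0, 0.038, -1]'

```text
time_s: 11.5
eef_pos: [0.4151, -0.12, 0.2709]
ee_rot: [-0.0, 0.893, 0.449, -0.001]
ft_force: [0.3, 0.0, -0.2]
width: 0.0856
grip_force: 0.0
```

Emit:
move_arm --increments '[0, 0, 0, 0, 0, 0.038, -1, 0, 0, 0, 0, 0, 0.038, -1, 0, 0, 0, 0, 0, 0.038, -1, 0, 0, 0, 0, 0, 0.038, -1, 0, 0, 0, 0, 0, 0.038, -1]'

```text
time_s: 11.92
eef_pos: [0.4153, -0.1194, 0.2707]
ee_rot: [-0.0, 0.986, 0.168, -0.001]
ft_force: [-0.6, -0.4, 0.0]
width: 0.0854
grip_force: 0.0
```

Emit:
move_arm --increments '[0, 0, 0, 0, 0, 0.038, -1, 0, 0, 0, 0, 0, 0.03, -1, 0, 0, 0, 0, 0, 0, -1, 0, 0, 0, 0, 0, 0, -1]'

```text
time_s: 12.25
eef_pos: [0.4156, -0.1197, 0.271]
ee_rot: [-0.0, 0.998, 0.066, -0.0]
ft_force: [-0.3, -1.0, 0.7]
width: 0.0856
grip_force: 0.0
```

```bash
python3 - <<'E'
from h import *
import json
s,r=st(); c=optics.calibration("wrist");im=cv2.cvtColor(optics.get_image("wrist"),cv2.COLOR_RGB2BGR);cv2.imwrite("pics/w6.png",im)
json.dump({k:np.array(v).tolist() for k,v in c.items()},open("w6.json","w"))
print("expect knob",proj(c,[.421,-.129,.052]),"bar ends",proj(c,[.4323,-.209,.012]),proj(c,[.416,-.05,.012]))
g=im.astype(int);m=((g.min(2)>110)&(g.max(2)-g.min(2)<40)).astype('uint8')
n,l,S,ce=cv2.connectedComponentsWithStats(m)
for i in range(1,n):
    if 150<S[i][4]<8000: print(S[i],ce[i].round(1))
E
```

```text
t 12.25 tcp [ 0.4156 -0.1197  0.271 ] x [ 0.991  0.131 -0.001] z [-0.001  0.001 -1.   ] q [ 1.08  0.08 -0.9   2.    0.07  1.09 -1.29] w 0.0856
expect knob [325.7 168.3] bar ends [388.7 161.3] [262.3 157.6]
[ 348    0   32   50 1145] [362.1  22.1]
[210 349  50  30 677] [235.3 363.5]
[124 389  29  11 207] [139.1 395.5]
[483 389  28  11 207] [495.3 395.5]
```

View pics/w6.png

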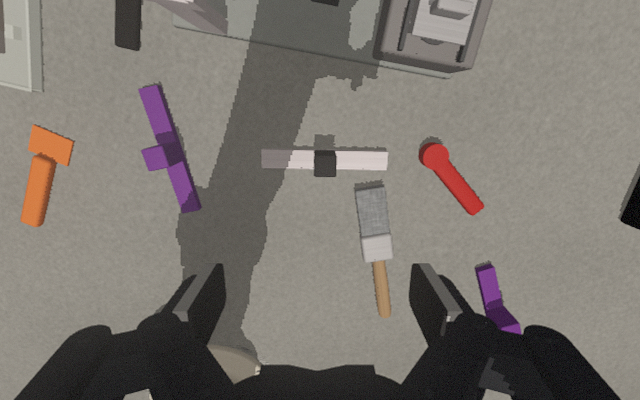

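The bar's ends are at (262,158.5) and (388,159), with the knob at (325,164). The brush head is at (372,210) and clear of the fingers.

```bash
python3 - <<'E'
from h import *
import json
c={k:np.array(v) for k,v in json.load(open("w6.json")).items()};im=cv2.imread("pics/w6.png").astype(int)
A=plane(c,262,158.5,.012);B=plane(c,388,159,.012);d=A-B
print(A,B,np.linalg.norm(d),"mid",(A+B)/2,"yaw",np.arctan2(d[1],d[0]))
m=(im.max(2)[140:185,300:350]<60);v,u=np.where(m);print("dark box",u.min()+300,u.max()+301,v.min()+140,v.max()+141)
u0,u1,v0,v1=u.min()+300,u.max()+301,v.min()+140,v.max()+141
print("near edge",plane(c,(u0+u1)/2,v1,.052),"centre y",plane(c,(u0+u1)/2,(v0+v1)/2,.045))
p=(A+B)/2;p[2]=.018;goto(p,np.arctan2(d[1],d[0])-np.pi/2)
E
```

```text
[ 0.4148 -0.0497  0.012 ] [ 0.435  -0.2075  0.012 ] 0.1590876487977618 mid [ 0.4249 -0.1286  0.012 ] yaw 1.6981140446236918
dark box 315 336 151 177
near edge [ 0.4108 -0.1302  0.052 ] centre y [ 0.4246 -0.1284  0.045 ]
t 12.3 tcp [ 0.4157 -0.12    0.2712] x [ 0.991  0.131 -0.001] z [-0.001  0.    -1.   ] q [ 1.08  0.08 -0.9   2.    0.07  1.09 -1.29] w 0.0857
shift mm [  8.1   9.9 253.2] /400: [0.0204 0.0247 0.6329] turn/180 [-0.0002  0.0002  0.0012]
```

Emit:
move_arm --increments '[0.01, 0.0125, 0.09, 0, 0, 0.001, -1, 0.01, 0.0125, 0.09, 0, 0, 0, -1, 0, 0, 0.09, 0, 0, 0, -1, 0, 0, 0.09, 0, 0, 0, -1, 0, 0, 0.09, 0, 0, 0, -1]'

```text
time_s: 12.72
eef_pos: [0.4252, -0.1295, 0.09]
ee_rot: [-0.0, 0.998, 0.063, 0.0]
ft_force: [0.2, -0.6, 0.3]
width: 0.085
grip_force: 0.0
```

Emit:
move_arm --increments '[0, 0, 0.08, 0, 0, 0, -1, 0, 0, 0.06, 0, 0, 0, -1, 0, 0, 0.02, 0, 0, 0, -1, 0, 0, 0, 0, 0, 0, -1]'

```text
time_s: 13.05
eef_pos: [0.4239, -0.1288, 0.026]
ee_rot: [-0.001, 0.998, 0.063, -0.002]
ft_force: [0.4, -0.4, -0.4]
width: 0.0855
grip_force: 0.0
```

```bash
python3 - <<'E'
from h import *
goto([.4245,-.1287,.018],.127)
E
```

```text
t 13.05 tcp [ 0.4239 -0.1288  0.026 ] x [ 0.992  0.125 -0.003] z [-0.003  0.002 -1.   ] q [ 0.78  0.54 -0.64  2.18  0.59  0.6  -1.74] w 0.0855
shift mm [0.7 0.  8. ] /400: [0.0017 0.0001 0.0201] turn/180 [-0.0008  0.001  -0.0005]
```

Emit:
move_arm --increments '[0.001, 0, 0, 0, 0, 0, -1, 0, 0, 0, 0, 0, 0, -1]'

```text
time_s: 13.22
eef_pos: [0.4273, -0.13, 0.0292]
ee_rot: [0.0, 0.998, 0.062, 0.002]
ft_force: [0.2, 0.8, -0.1]
width: 0.0857
grip_force: 0.0
```

Emit:
move_arm --increments '[-0.003, -0.002, 0.01, 0, 0, 0, -1, -0.003, -0.002, 0.01, 0, 0, 0, -1, 0, 0, 0.007, 0, 0, 0, -1, 0, 0, 0, 0, 0, 0, -1, 0, 0, 0, 0, 0, 0, -1]'

```text
time_s: 13.63
eef_pos: [0.4232, -0.1287, 0.0171]
ee_rot: [0.0, 0.998, 0.061, 0.0]
ft_force: [0.8, -0.1, 0.8]
width: 0.0854
grip_force: 0.0
```

```bash
python3 - <<'E'
from h import *
goto([.4245,-.1287,.018],.127)
E
```

```text
t 13.6333 tcp [ 0.4232 -0.1287  0.0171] x [0.992 0.122 0.001] z [ 0.001 -0.    -1.   ] q [ 0.77  0.56 -0.62  2.19  0.61  0.57 -1.76] w 0.0854
shift mm [ 1.3  0.2 -0.9] /400: [ 0.0033  0.0005 -0.0024] turn/180 [ 0.0001 -0.0002 -0.0014]
```

Emit:
move_arm --increments '[0.002, 0, -0.002, 0, 0, 0, 0.5, 0, 0, 0, 0, 0, 0, 1, 0, 0, 0, 0, 0, 0, 1, 0, 0, 0, 0, 0, 0, 1, 0, 0, 0, 0, 0, 0, 1]'

```text
time_s: 14.05
eef_pos: [0.4241, -0.1284, 0.0178]
ee_rot: [-0.0, 0.998, 0.061, 0.0]
ft_force: [-0.4, -4.1, 20.4]
width: 0.0257
grip_force: 19.8
```

Emit:
move_arm --increments '[0, 0, 0, 0, 0, 0, 1, 0, 0, 0, 0, 0, 0, 1, 0, 0, 0, 0, 0, 0, 1, 0, 0, -0.01, 0, 0, 0, 1, 0, 0, -0.03, 0, 0, 0, 1]'

```text
time_s: 14.47
eef_pos: [0.4223, -0.1281, 0.0327]
ee_rot: [-0.001, 0.998, 0.061, -0.001]
ft_force: [-1.1, 0.6, -3.1]
width: 0.0254
grip_force: 59.1
```

```bash
python3 - <<'E'
from h import *
s,_=st();print(s['ft_force'],s['grip_force'])
E
```

```text
t 14.4667 tcp [ 0.4223 -0.1281  0.0327] x [ 0.992  0.122 -0.003] z [-0.003  0.001 -1.   ] q [ 0.79  0.53 -0.66  2.18  0.57  0.61 -1.73] w 0.0254
[-1.12140504  0.63734711 -3.06186248] 59.092002511024475
```

Emit:
move_arm --increments '[0, 0, -0.07, 0, 0, 0, 1, 0, 0, -0.08, 0, 0, 0, 1, 0, 0, -0.08, 0, 0, -0.015, 1, 0, 0, -0.08, 0, 0, -0.03, 1, 0, 0, -0.08, 0, 0, -0.03, 1]'

```text
time_s: 14.88
eef_pos: [0.4228, -0.128, 0.1908]
ee_rot: [-0.0, 0.984, 0.181, -0.001]
ft_force: [1.4, -1.0, -2.8]
width: 0.0253
grip_force: 59.5
```

Emit:
move_arm --increments '[0, 0, -0.08, 0, 0, -0.037, 1, 0, 0, -0.08, 0, 0, -0.037, 1, 0, 0, -0.04, 0, 0, -0.037, 1, 0, 0, 0, 0, 0, -0.037, 1, 0, 0, 0, 0, 0, -0.037, 1]'

```text
time_s: 15.3
eef_pos: [0.4239, -0.1289, 0.2707]
ee_rot: [0.001, 0.891, 0.455, 0.0]
ft_force: [0.8, 0.4, -3.2]
width: 0.0255
grip_force: 59.6
```

Emit:
move_arm --increments '[0, 0, 0, 0, 0, -0.037, 1, 0, 0, 0, 0, 0, -0.037, 1, 0, 0, 0, 0, 0, -0.037, 1, 0, 0, 0, 0, 0, -0.037, 1, 0, 0, 0, 0, 0, -0.037, 1]'

```text
time_s: 15.72
eef_pos: [0.4229, -0.1283, 0.2693]
ee_rot: [-0.0, 0.723, 0.691, -0.0]
ft_force: [0.2, -0.1, -2.6]
width: 0.0252
grip_force: 59.5
```

```bash
python3 - <<'E'
from h import *
goto([.619,.0115,.27],1.523)
E
```

```text
t 15.7167 tcp [ 0.4229 -0.1283  0.2693] x [0.044 0.999 0.   ] z [-0.001  0.    -1.   ] q [ 1.35  0.18 -1.21  1.98  0.19  1.1   0.01] w 0.0252
shift mm [148.4 189.7  -0.9] /400: [ 0.371   0.4743 -0.0022] turn/180 [-0.0003 -0.      0.0011]
```

Emit:
move_arm --increments '[0.053, 0.068, 0, 0, 0, 0.001, 1, 0.053, 0.068, 0, 0, 0, 0, 1, 0.053, 0.068, 0, 0, 0, 0, 1, 0.053, 0.068, 0, 0, 0, 0, 1, 0.053, 0.068, 0, 0, 0, 0, 1]'

```text
time_s: 16.13
eef_pos: [0.5655, -0.0295, 0.2688]
ee_rot: [-0.001, 0.726, 0.688, -0.001]
ft_force: [0.2, -0.4, -2.3]
width: 0.0253
grip_force: 59.8
```

Emit:
move_arm --increments '[0.053, 0.068, 0, 0, 0, 0, 1, 0.053, 0.068, 0, 0, 0, 0, 1, 0, 0, 0.05, 0, 0, 0, 1, 0, 0, 0.05, 0, 0, 0, 1, 0, 0, 0.05, 0, 0, 0, 1]'

```text
time_s: 16.55
eef_pos: [0.6215, 0.0107, 0.2084]
ee_rot: [-0.0, 0.725, 0.689, -0.0]
ft_force: [0.6, -0.1, -2.7]
width: 0.0254
grip_force: 60.5
```

Emit:
move_arm --increments '[0, 0, 0, 0, 0, 0, 1, 0, 0, 0, 0, 0, 0, 1]'

```text
time_s: 16.72
eef_pos: [0.6205, 0.0092, 0.2085]
ee_rot: [-0.001, 0.726, 0.688, -0.001]
ft_force: [0.6, 0.4, -1.9]
width: 0.025
grip_force: 60.2
```

```bash
python3 - <<'E'
from h import *
goto([.619,.0115,.1595],1.523)
c=optics.calibration("wrist");im=cv2.cvtColor(optics.get_image("wrist"),cv2.COLOR_RGB2BGR);cv2.imwrite("pics/w7.png",im)
for p in([.5571,.0146,.1495],[.6812,.0094,.1495]):print(proj(c,p))
E
```

```text
t 16.7167 tcp [0.6205 0.0092 0.2085] x [ 0.053  0.999 -0.   ] z [-0.003  0.    -1.   ] q [ 0.62  0.63 -0.98  1.64  0.56  1.18 -0.54] w 0.025
shift mm [ 2.2 -1.4 49. ] /400: [ 0.0056 -0.0036  0.1226] turn/180 [-0.001   0.     -0.0017]
[223.6 220.2]
[408.  218.5]
```

Emit:
move_arm --increments '[0.005, -0.003, 0.04, 0, 0, -0.001, 1, 0, 0, 0.04, 0, 0, 0, 1, 0, 0, 0.015, 0, 0, 0, 1, 0, 0, 0, 0, 0, 0, 1, 0, 0, 0, 0, 0, 0, 1]'

```text
time_s: 17.18
eef_pos: [0.6213, 0.0115, 0.1731]
ee_rot: [0.001, 0.725, 0.689, 0.001]
ft_force: [-0.9, 0.5, -2.8]
width: 0.0252
grip_force: 60.4
```

```bash
python3 - <<'E'
from h import *
goto([.619,.0115,.1595],1.523)
E
```

```text
t 17.1833 tcp [0.6213 0.0115 0.1731] x [0.051 0.999 0.   ] z [ 0.002  0.    -1.   ] q [ 0.6   0.67 -0.95  1.67  0.6   1.12 -0.57] w 0.0252
shift mm [-0.1 -2.4 13.6] /400: [-0.0002 -0.0059  0.0339] turn/180 [ 0.0006 -0.0001 -0.0009]
```

Emit:
move_arm --increments '[0, -0.004, 0.01, 0, 0, 0, 1, 0, 0, 0.01, 0, 0, 0, 1, 0, 0, 0.006, 0, 0, 0, 1, 0, 0, 0, 0, 0, 0, 1]'

```text
time_s: 17.52
eef_pos: [0.619, 0.0115, 0.1612]
ee_rot: [0.0, 0.725, 0.689, -0.0]
ft_force: [0.1, 0.1, -2.2]
width: 0.0253
grip_force: 60.4
```

Emit:
move_arm --increments '[0, 0, 0.004, 0, 0, 0, 1, 0, 0, 0, 0, 0, 0, 1]'

```text
time_s: 17.68
eef_pos: [0.6192, 0.0117, 0.1598]
ee_rot: [0.0, 0.725, 0.689, 0.0]
ft_force: [0.3, -0.2, -2.5]
width: 0.0254
grip_force: 60.4
```

Emit:
move_arm --increments '[0, 0, 0.004, 0, 0, 0, 1, 0, 0, 0, 0, 0, 0, 1]'

```text
time_s: 17.85
eef_pos: [0.6194, 0.0118, 0.1596]
ee_rot: [0.001, 0.725, 0.689, 0.0]
ft_force: [-2.0, -1.5, 4.2]
width: 0.0252
grip_force: 61.4
```

Contact came at the expected height, so I'll release and retreat upward.

Emit:
move_arm --increments '[0, 0, 0, 0, 0, 0, 0.3, 0, 0, 0, 0, 0, 0, -1, 0, 0, 0, 0, 0, 0, -1, 0, 0, 0, 0, 0, 0, -1, 0, 0, 0, 0, 0, 0, -1]'

```text
time_s: 18.27
eef_pos: [0.6193, 0.0118, 0.1583]
ee_rot: [0.0, 0.725, 0.689, 0.0]
ft_force: [0.7, -0.0, -0.2]
width: 0.0761
grip_force: 0.0
```

Emit:
move_arm --increments '[0, 0, 0, 0, 0, 0, -1, 0, 0, -0.04, 0, 0, 0, -1, 0, 0, -0.08, 0, 0, 0, -1, 0, 0, -0.09, 0, 0, 0, -1, 0, 0, -0.06, 0, 0, 0, -1]'

```text
time_s: 18.68
eef_pos: [0.6198, 0.0124, 0.2692]
ee_rot: [0.001, 0.724, 0.689, 0.001]
ft_force: [0.7, -0.2, 0.9]
width: 0.0853
grip_force: 0.0
```

Emit:
move_arm --increments '[0, 0, 0, 0, 0, 0, -1, 0, 0, 0, 0, 0, 0, -1]'

```text
time_s: 18.85
eef_pos: [0.6202, 0.012, 0.2681]
ee_rot: [0.002, 0.725, 0.689, 0.001]
ft_force: [-0.6, -0.2, 1.0]
width: 0.0854
grip_force: 0.0
```

```bash
python3 - <<'E'
from h import *
import json
s,r=st()
C={}
for n in("wrist","top","side"):
    C[n]=optics.calibration(n);im=cv2.cvtColor(optics.get_image(n),cv2.COLOR_RGB2BGR);cv2.imwrite(f"pics/{n}8.png",im)
    json.dump({k:np.array(v).tolist() for k,v in C[n].items()},open(n+"8.json","w"))
    seat=ORG+.066*dx+.1415*UP
    print(n,"expect bar ends",proj(C[n],seat+.08*dy+.012*UP),proj(C[n],seat-.08*dy+.012*UP),"knob top",proj(C[n],seat+.052*UP))
    g=im.astype(int);print(n,(g.max(2)<45).sum())
    u,v=proj(C[n],seat+.052*UP).astype(int)
    m=(g.max(2)[max(v-40,0):v+40,u-40:u+40]<60).astype('uint8');k,l,S,ce=cv2.connectedComponentsWithStats(m)
    for i in range(1,k):
        if S[i][4]>20:print("dark",S[i],ce[i]+[u-40,max(v-40,0)])
    m=((g.min(2)>140)&(g.max(2)-g.min(2)<30)).astype('uint8');k,l,S,ce=cv2.connectedComponentsWithStats(m[max(v-80,0):v+80,u-130:u+130])
    for i in range(1,k):
        if S[i][4]>25:print("light",S[i]+[u-130,max(v-80,0),0,0,0],(ce[i]+[u-130,max(v-80,0)]).round(1))
E
```

```text
t 18.85 tcp [0.6202 0.012  0.2681] x [0.05  0.999 0.   ] z [ 0.004 -0.    -1.   ] q [ 0.64  0.58 -1.02  1.58  0.51  1.27 -0.51] w 0.0854
wrist expect bar ends [220.7 199.7] [410.8 198.3] knob top [315.8 215.3]
wrist 28512
dark [  24   11   34   45 1263] [316.92003167 206.78068092]
light [ 185  135  148   94 7205] [237.5 179.5]
light [349 135  16   2  30] [356.  135.5]
light [307 152  16  18 197] [313.4 159.1]
light [289 159  11   8  88] [294.  162.5]
light [293 171  20   6  90] [303.7 172.9]
light [315 172   8  10  38] [318.7 177.2]
light [271 175  20   7 101] [281.3 178.5]
light [ 367  190   78  105 2364] [413.  246.1]
light [410 205  11  11  58] [414.8 210.3]
light [395 221  13  13  50] [401.4 226.3]
light [369 230   9  11  46] [372.2 234.3]
light [364 235   3  18  44] [364.9 243.2]
light [340 257  26  31 382] [354.1 278. ]
light [389 271  20  24 154] [398.8 283.3]
light [269 276  24  19 240] [280.8 284. ]
top expect bar ends [306.1 185.4] [309.6 132.6] knob top [307.4 153.8]
top 5769
dark [ 20   5  27  45 486] [302.66049383 141.3744856 ]
dark [  8  58  12  22 177] [279.36723164 18
[... 173 characters left out ...]
280.6 185.4] [237.4 163.1] knob top [257.  162.3]
side 6596
dark [21  0  7  8 49] [241.         125.08163265]
dark [ 41   0  21  20 190] [269.18947368 129.01578947]
dark [ 35  37  13  18 177] [257.8700565  167.74011299]
dark [ 66  41  14  32 280] [290.23214286 180.1       ]
dark [47 70  8 10 52] [267.17307692 197.48076923]
dark [38 74  6  6 24] [257.625 199.125]
light [127  82   5  10  31] [128.9  85.5]
light [140  82  12  14  53] [146.1  87.4]
light [127  84  20  29 134] [135.4  96.9]
light [128 104  30  20 154] [141.4 112.4]
light [240 125  15  11 106] [247.9 130.8]
light [285 147  14  10  80] [291.8 151.4]
light [261 174  22  14 129] [271.2 180.4]
light [127 219   8  17  95] [130.  226.2]
```

The knob is where expected in the side and wrist images, so the bar is seated. Next I move over the lock tab.

Emit:
move_arm --increments '[-0.094, -0.01, 0, 0, 0, 0, -1, -0.094, -0.01, 0, 0, 0, 0, -1, -0.094, -0.01, 0, 0, 0, 0, -1, -0.094, -0.01, 0, 0, 0, 0, -1, -0.094, -0.01, 0, 0, 0, 0, -1]'

```text
time_s: 19.42
eef_pos: [0.5884, -0.1767, 0.2647]
ee_rot: [-0.001, 0.725, 0.689, -0.0]
ft_force: [0.9, 0.0, 0.1]
width: 0.0855
grip_force: 0.0
```

Emit:
move_arm --increments '[-0.094, -0.01, 0, 0, 0, 0, -1, 0, 0, 0, 0, 0, 0, -1, 0, 0, 0, 0, 0, 0, -1, 0, 0, 0, 0, 0, 0, -1]'

```text
time_s: 19.75
eef_pos: [0.5832, -0.212, 0.265]
ee_rot: [-0.001, 0.725, 0.689, 0.0]
ft_force: [0.8, 0.7, 0.8]
width: 0.0854
grip_force: 0.0
```

```bash
python3 - <<'E'
from h import *
import json
st();c=optics.calibration("wrist");im=cv2.cvtColor(optics.get_image("wrist"),cv2.COLOR_RGB2BGR);cv2.imwrite("pics/w9.png",im)
json.dump({k:np.array(v).tolist() for k,v in c.items()},open("w9.json","w"))
print("fin est px",proj(c,[.5851,-.2143,.11]),"plate",plane(optics.calibration("top"),383,177.5,.09))
u,v=proj(c,[.5851,-.2143,.11]).astype(int)
g=im.max(2)[v-50:min(v+50,400):4,u-68:u+68:4]
for r in g:print(' '.join('%3d'%x for x in r))
print(u,v)
E
```

```text
t 19.75 tcp [ 0.5832 -0.212   0.265 ] x [0.051 0.999 0.002] z [-0.001  0.002 -1.   ] q [ 1.    0.58 -1.01  1.58  0.51  1.27 -0.14] w 0.0854
fin est px [319.6 189. ] plate [ 0.5842 -0.2135  0.09  ]
102  99 100  95  97 103  98  99  91  91  90  94  91  92  91  93  91  92  89  90  90  89  93  95  88  96  90  88  89  93  91  92  90  92
 96 102 103  98 104  97 103 100  90  89  92  89  95  92  95  93  92  89  88  91  86  94  93  87  89  89  92  89  90  91  95  88  89  89
 95  98  99  97  97  95 103  98  88  91  88  95  87  92  94  90  91  93  88  90  87  91  93  91  92  90  88  94  87  91  92  89  91  90
100  99  99 102  99 100  97  97  76  65  65  64  65  65  66  63  65  66  66  67  66  67  70  68  63  67  60  66  63  61  66  61  63  67
104 100 104  94  96 103  96 101  85  90  91  84  86  89  87  86  90  87  89  91  85  85  91  89  88  87  89  90  89  91  93  89  90  87
103  99 103  99 103  98  94 101  87  85  89 103 115 115 114 115 114 117 119 120 116 119 120  84  86  86  90  88  88  86  89  90  87  88
 96  99  97 103 101 102  99 102  77  88  90 107 122 117 118 117 114 116 120 117 121 116
[... 1804 characters left out ...]
 137 138 134
150 152 147 150 146 151 150 150 148 140 140 125 120 121 119 140 144 143 144 149 151 156 154 149 153 145 148 146 150 146 148 149 147 149
150 154 149 147 150 142 147 152 152 151 150 155 152 147 156 151 151 148 151 158 154 159 152 156 150 148 151 153 157 153 148 156 153 149
146 152 149 153 150 150 155 152 153 151 153 150 151 145 153 153 147 155 153 154 155 152 155 157 154 154 152 155 157 155 157 154 153 157
150 150 148 153 150 153 141 152 150 151 147 153 148 151 150 151 148 150 149 156 152 157 153 155 157 153 148 154 154 155 153 151 146 149
152 147 150 152 146 147 152 147 148 149 149 147 149 153 151 153 151 152 154 155 155 147 153 149 150 158 154 155 148 154 153 154 150 153
319 189
```

```bash
python3 - <<'E'
from h import *
import json
c={k:np.array(v) for k,v in json.load(open("w9.json")).items()}
for u,v,z in((297,159,.088),(341,159,.088),(297,205,.088),(341,205,.088),(319,182,.088),(317.5,187,.11)):
    p=plane(c,u,v,z);print(p, "disp", np.dot(p-ORG,dx).round(4),np.dot(p-ORG,dy).round(4))
goto([.585,-.214,.093],1.523)
E
```

```text
[ 0.5638 -0.1879  0.088 ] disp -0.1362 0.0467
[ 0.6079 -0.1901  0.088 ] disp -0.1364 0.0025
[ 0.5604 -0.2365  0.088 ] disp -0.1849 0.048
[ 0.6066 -0.2388  0.088 ] disp -0.1852 0.0017
[ 0.5847 -0.2128  0.088 ] disp -0.1601 0.0247
[ 0.5832 -0.2122  0.11  ] disp -0.1596 0.0262
t 19.8 tcp [ 0.5836 -0.2108  0.2655] x [0.049 0.999 0.002] z [-0.     0.002 -1.   ] q [ 1.    0.58 -1.01  1.58  0.51  1.27 -0.14] w 0.0854
shift mm [ -3.4   1.6 172.5] /400: [-0.0084  0.0041  0.4311] turn/180 [-0.0001 -0.0005 -0.0003]
```

Plate measures 49 x 45 mm as it should, with the fin at (0.584, -0.213). I'll cage the fin with partly closed fingers.

Emit:
move_arm --increments '[-0.005, 0.002, 0.08, 0, 0, 0, 0.34, 0, 0, 0.08, 0, 0, 0, 0.34, 0, 0, 0.06, 0, 0, 0, 0.34, 0, 0, 0, 0, 0, 0, 0.34, 0, 0, 0, 0, 0, 0, 0.34]'

```text
time_s: 20.22
eef_pos: [0.5841, -0.2122, 0.1775]
ee_rot: [-0.001, 0.724, 0.69, 0.0]
ft_force: [0.2, 0.2, 0.8]
width: 0.0283
grip_force: 0.0
```

```bash
python3 - <<'E'
from h import *
goto([.5843,-.2128,.096],1.523)
E
```

```text
t 20.2167 tcp [ 0.5841 -0.2122  0.1775] x [0.047 0.999 0.002] z [-0.002  0.002 -1.   ] q [ 0.97  0.67 -0.95  1.66  0.59  1.13 -0.2 ] w 0.0283
shift mm [-0.8  0.3 81.5] /400: [-0.0019  0.0008  0.2037] turn/180 [-0.0006 -0.0006  0.0002]
```

Emit:
move_arm --increments '[-0.002, 0.001, 0.07, 0, 0, 0, 0.34, 0, 0, 0.06, 0, 0, 0, 0.34, 0, 0, 0.05, 0, 0, 0, 0.34, 0, 0, 0.023, 0, 0, 0, 0.34, 0, 0, 0, 0, 0, 0, 0.34]'

```text
time_s: 20.63
eef_pos: [0.585, -0.2144, 0.0968]
ee_rot: [-0.0, 0.724, 0.69, 0.0]
ft_force: [-0.0, -1.2, 0.7]
width: 0.028
grip_force: 0.0
```

Emit:
move_arm --increments '[0, 0, 0, 0, 0, 0, 0.34]'

```text
time_s: 20.72
eef_pos: [0.5863, -0.2147, 0.0988]
ee_rot: [0.001, 0.724, 0.689, 0.001]
ft_force: [-0.3, -0.4, 0.5]
width: 0.0282
grip_force: 0.0
```

Emit:
move_arm --increments '[0, 0.03, 0.004, 0, 0, 0, 0.34, 0, 0.035, 0, 0, 0, 0, 0.34, 0, 0.035, 0, 0, 0, 0, 0.34, 0, 0.035, 0, 0, 0, 0, 0.34, 0, 0.02, 0, 0, 0, 0, 0.34]'

```text
time_s: 21.13
eef_pos: [0.6488, -0.2182, 0.0977]
ee_rot: [0.001, 0.725, 0.689, 0.001]
ft_force: [-2.5, 0.0, 2.8]
width: 0.0281
grip_force: 2.0
```

Emit:
move_arm --increments '[0, 0.008, 0, 0, 0, 0, 0.34, 0, 0, 0, 0, 0, 0, 0.34]'

```text
time_s: 21.3
eef_pos: [0.6488, -0.2183, 0.097]
ee_rot: [-0.001, 0.725, 0.689, -0.001]
ft_force: [-8.6, 0.2, 5.8]
width: 0.0285
grip_force: 4.1
```

Emit:
move_arm --increments '[0, 0.005, 0, 0, 0, 0, 0.34, 0, 0, 0, 0, 0, 0, 0.34]'

```text
time_s: 21.47
eef_pos: [0.6489, -0.2183, 0.0969]
ee_rot: [-0.002, 0.725, 0.689, -0.003]
ft_force: [-12.8, 1.9, 7.5]
width: 0.0282
grip_force: 6.5
```

Emit:
move_arm --increments '[0, 0.005, 0, 0, 0, 0, 0.34, 0, 0, 0, 0, 0, 0, 0.34]'

```text
time_s: 21.63
eef_pos: [0.649, -0.2183, 0.0969]
ee_rot: [-0.003, 0.725, 0.689, -0.004]
ft_force: [-17.5, 0.6, 12.7]
width: 0.0284
grip_force: 9.3
```

Emit:
move_arm --increments '[0, -0.03, 0, 0, 0, 0, 0.34, 0, 0, -0.06, 0, 0, 0, 0.34, 0, 0, -0.09, 0, 0, 0, 0.34, 0, 0, -0.09, 0, 0, 0, 0.34, 0, -0.04, -0.08, 0, 0, 0, 0.34]'

```text
time_s: 22.05
eef_pos: [0.629, -0.2165, 0.2277]
ee_rot: [0.002, 0.724, 0.689, 0.003]
ft_force: [-0.6, -0.1, 1.1]
width: 0.028
grip_force: 0.0
```

Emit:
move_arm --increments '[0, -0.08, -0.08, 0, 0, 0, 1, 0, 0, 0, 0, 0, 0, 1, 0, 0, 0, 0, 0, 0, 1, 0, 0, 0, 0, 0, 0, 1]'

```text
time_s: 22.38
eef_pos: [0.597, -0.2163, 0.2542]
ee_rot: [0.001, 0.725, 0.689, 0.0]
ft_force: [0.4, -0.3, -0.5]
width: 0.0001
grip_force: 0.0
```

```bash
python3 - <<'E'
from h import *
import json
st();c=optics.calibration("wrist");im=cv2.cvtColor(optics.get_image("wrist"),cv2.COLOR_RGB2BGR);cv2.imwrite("pics/w10.png",im)
g=im.max(2)
b=np.array([.584,-.213,.08]);u,v=proj(c,b).astype(int);print(u,v)
m=(g[v-45:v+45,u-45:u+45]<55).astype('uint8');k,l,S,ce=cv2.connectedComponentsWithStats(m)
for i in range(1,k):
    if S[i][4]>60:
        p=ce[i]+[u-45,v-45];P=plane(c,*p,.08);print("dark",S[i],p.round(1),P,"disp",np.dot(P-ORG,dx).round(4),np.dot(P-ORG,dy).round(4))
for t in(0,.05,.06):print("plate expect px",t,proj(c,[.5845+t*.999,-.2128-t*.044,.088]))
e=proj(c,[.6445,-.2154,.088]).astype(int)
gg=g[e[1]-40:e[1]+40:6,e[0]-90:e[0]+46:4]
for r in gg:print(' '.join('%3d'%x for x in r))
E
```

```text
t 22.3833 tcp [ 0.597  -0.2163  0.2542] x [ 0.051  0.999 -0.001] z [ 0.003 -0.001 -1.   ] q [ 0.97  0.61 -0.99  1.56  0.53  1.26 -0.15] w 0.0001
303 179
dark [ 26  29  31  31 756] [299.4 178.2] [ 0.5795 -0.2119  0.08  ] disp -0.1595 0.0299
plate expect px 0 [304.1 180.6]
plate expect px 0.05 [354.5 180.3]
plate expect px 0.06 [364.6 180.2]
 97  99  95  95  96  94  95  93  95  97  97  93  95  99  93  94  95  93  97  93  93  94  91  89  95  93  96  94  92  88 101 107 104 106
 91  92  89  90  79  83  83  84  86  82  84  79  75  71  77  73  76  76  77  71  68  73  69  68  68  68  72  64  62  74 107 101 103 104
 80  88  81  87  89  89  88  86  88  89  87  90  90  87  89  86  93  93  87  89  87  91  92  92  92  86  92  87  90  83 103 103 105 101
 87  92  93  91  88  92  82  84  91  96  92  93  94  92  94  91 123 121 125 120 124 119 124 128 118 122 120 126  90  81 108 104 103 106
 93  93  90  74  70  43  36  42  57  69  85  92  92  93  92  91 122 120 123 123 122 121 124 129 126 123 124 122  92  93 101 106  99 106
 91  94  79  63  47  45  41  45  45  46  69  90  93  92  92  85 124 117 122 12
[... 445 characters left out ...]
 109 140 158 162 157
 92  92  92  94  90  71  62  65  68  93  91  92  92  90  91  92 126 116 121 118 115 125 122 119 124 125 124 104  92 103 140 165 161 159
 86  90  90  90  93  93  91  91  92  91  91  94  90  90  93  92 126 121 122 124 127 121 119 117 123 123 127 141 133 162 160 159 159 158
 71  68  69  66  68  68  68  69  68  73  73  71  64  67  70  67  62  63  68  84  97  98 100  99 104 101  98 100 100 158 156 156 161 161
142 140 137 151 145 147 145 146 146 146 145 145 146 145 142 143 145 142 143 142 141 143 142 143 143 140 138 136 120 162 157 159 159 162
130 128 125 124 120 133 140 139 135 125 128 128 128 132 128 128 136 136 134 131 127 125 122 147 141 140 135 129 154 161 159 160 161 158
```

The button is uncovered at (0.5795, -0.212) and the tab is about 60 mm away from it. Now press with closed fingers.

```bash
python3 - <<'E'
from h import *
goto([.5798,-.2119,.09],1.523)
E
```

```text
t 22.4333 tcp [ 0.5968 -0.2161  0.253 ] x [ 0.051  0.999 -0.   ] z [ 0.001 -0.    -1.   ] q [ 0.97  0.61 -0.99  1.56  0.53  1.26 -0.15] w 0.0002
shift mm [  3.4 -17.4 163. ] /400: [ 0.0085 -0.0435  0.4076] turn/180 [ 0.0004  0.0001 -0.0009]
```

Emit:
move_arm --increments '[0.0085, -0.0435, 0.05, 0, 0, 0, 1, 0, 0, 0.09, 0, 0, 0, 1, 0, 0, 0.09, 0, 0, 0, 1, 0, 0, 0.09, 0, 0, 0, 1, 0, 0, 0.04, 0, 0, 0, 1]'

```text
time_s: 22.85
eef_pos: [0.5764, -0.2106, 0.103]
ee_rot: [-0.003, 0.724, 0.689, -0.001]
ft_force: [-1.6, -0.4, -0.6]
width: 0.0002
grip_force: 0.0
```

Emit:
move_arm --increments '[0, 0, 0.02, 0, 0, 0, 1, 0, 0, 0, 0, 0, 0, 1, 0, 0, 0, 0, 0, 0, 1]'

```text
time_s: 23.1
eef_pos: [0.5807, -0.2111, 0.1018]
ee_rot: [0.0, 0.724, 0.689, 0.001]
ft_force: [0.6, -0.1, 0.7]
width: -0.0
grip_force: 0.0
```

```bash
python3 - <<'E'
from h import *
goto([.5798,-.2119,.0735],1.523)
E
```

```text
t 23.1 tcp [ 0.5807 -0.2111  0.1018] x [0.05  0.999 0.001] z [ 0.002  0.001 -1.   ] q [ 0.93  0.74 -0.88  1.73  0.67  1.   -0.25] w -0.0
shift mm [-0.9 -0.9 28.3] /400: [-0.0023 -0.0023  0.0708] turn/180 [ 0.0006 -0.0002 -0.0006]
```

Emit:
move_arm --increments '[-0.002, -0.002, 0.02, 0, 0, 0, 1, 0, 0, 0.02, 0, 0, 0, 1, 0, 0, 0.012, 0, 0, 0, 1, 0, 0, 0, 0, 0, 0, 1]'

```text
time_s: 23.43
eef_pos: [0.5785, -0.2127, 0.0796]
ee_rot: [0.0, 0.725, 0.689, 0.0]
ft_force: [-0.4, -0.7, 1.8]
width: -0.0002
grip_force: 0.7
```

Emit:
move_arm --increments '[0, 0, 0.01, 0, 0, 0, 1, 0, 0, 0.008, 0, 0, 0, 1, 0, 0, 0, 0, 0, 0, 1]'

```text
time_s: 23.68
eef_pos: [0.579, -0.2127, 0.0741]
ee_rot: [0.001, 0.725, 0.689, -0.0]
ft_force: [-2.6, -0.6, 6.7]
width: -0.0002
grip_force: 3.4
```

Emit:
move_arm --increments '[0, 0, 0.006, 0, 0, 0, 1, 0, 0, 0, 0, 0, 0, 1, 0, 0, 0, 0, 0, 0, 1]'

```text
time_s: 23.93
eef_pos: [0.5792, -0.2127, 0.0737]
ee_rot: [0.001, 0.725, 0.689, -0.001]
ft_force: [-8.7, 0.7, 23.4]
width: -0.0005
grip_force: 11.8
```

The button is bottomed (TCP z 0.0737, 23 N). Lift clear and check.

Emit:
move_arm --increments '[0, 0, -0.03, 0, 0, 0, 1, 0, 0, -0.06, 0, 0, 0, 1, 0, 0, -0.09, 0, 0, 0, 1, 0, 0, -0.09, 0, 0, 0, 1, 0, 0, -0.09, 0, 0, 0, 1]'

```text
time_s: 24.35
eef_pos: [0.5783, -0.2119, 0.2158]
ee_rot: [-0.0, 0.724, 0.689, 0.0]
ft_force: [0.9, 0.2, -0.3]
width: -0.0001
grip_force: 0.0
```

Emit:
move_arm --increments '[0, 0, -0.08, 0, 0, 0, 1, 0, 0, 0, 0, 0, 0, 1, 0, 0, 0, 0, 0, 0, 1, 0, 0, 0, 0, 0, 0, 1]'

```text
time_s: 24.68
eef_pos: [0.5782, -0.2125, 0.2461]
ee_rot: [0.0, 0.725, 0.689, -0.0]
ft_force: [-0.3, -0.1, -0.8]
width: 0.0
grip_force: 0.0
```

```bash
python3 - <<'E'
from h import *
st();c=optics.calibration("wrist");im=cv2.cvtColor(optics.get_image("wrist"),cv2.COLOR_RGB2BGR);cv2.imwrite("pics/w11.png",im)
g=im.max(2)
P=np.array([.5795,-.2119,.08])
u,v=proj(c,P).astype(int);print("button px",u,v)
e=proj(c,[.64,-.2154,.088]).astype(int);print("plate px",e)
for r in g[e[1]-12:e[1]+24:8,e[0]-90:e[0]+46:4]:print(' '.join('%3d'%x for x in r))
c=optics.calibration("side");im=cv2.cvtColor(optics.get_image("side"),cv2.COLOR_RGB2BGR);g=im.max(2)
m=(g[140:200,230:285]<60).astype('uint8');k,l,S,ce=cv2.connectedComponentsWithStats(m)
for i in range(1,k):
    if S[i][4]>60:print("knob?",S[i],ce[i]+[230,140])
E
```

```text
t 24.6833 tcp [ 0.5782 -0.2125  0.2461] x [ 0.05   0.999 -0.   ] z [ 0. -0. -1.] q [ 1.01  0.59 -1.    1.61  0.52  1.23 -0.15] w 0.0
button px 318 183
plate px [381 185]
 97  94  92  68  47  40  45  38  46  48  54  63  89  91  91  91  91 125 118 122 124 124 101 104 112 121 126 120 123  92  93 111 103 107
 95  92  75  50  47  50  41  44  43  42  42  66  93  92  89  94  92 127 121 122 123 123  92 127 125 118 123 123 123  93  96 159 158 159
 90  91  92  59  48  46  44  50  47  42  47  66  92  92  89  94  92 125 122 123 122 114  96 125 123 125 126 120 123  88 138 160 161 157
 91  91  90  87  73  49  45  49  44  60  87  93  91  90  90  95  90 127 121 124 120 111 111 121 123 124 124 127 112 102 141 165 163 161
 94  93  97  92  92  94  88  96  93  91  95  93  93  94  86  87 128 126 120 128 116 122 109 125 123 123 120 120 140 115 158 159 158 161
knob? [ 22  19  14  18 191] [258.29842932 167.08900524]
```

```bash
python3 -c "
from cell import arm
print(arm.job_done())"
```

```text
the job is handed in; nothing more can be done
None
```

I handed the job in at about 25 s on the robot's clock. By my readings, the long cartridge is seated at the stop, the bar is across the posts, the tab is about 60 mm aside, and the button was pressed fully and released. The hand-in call returned no verdict.

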